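# Load a label roll and lock it with its spindle

## Task

Load the white label roll into the label holder so that it rests on the two support bars between the cheeks. Then push the blue-handled spindle in through the eye of the orange cheek, through the roll and out through the grey cheek's eye, until the blue handle is right up against the orange cheek, and let go. Leave the brown roll and everything else where they are.

Things in the scene. Friction and masses are not known exactly. Their poses are not given: they have to be found in the camera images.
- holder: Fixed holder: grey base 120x70x6 mm, two upright cheeks 70 wide (x), 8 thick, 64 high, 54 mm apart: orange at -y, grey at +y (outer faces y = -35, +35 mm), each with a 15 mm chamfered eye 39 mm above the table, in line along y. Between them two 10 mm bars along y at x = +-18 mm, tops 16 mm high; tear strip 14 mm high at x = -64. Origin on the table below the eyes' midpoint, z up; yaw varies.
- entry_eye (a point): Centre of the orange cheek's eye on that cheek's outer face; axes as the holder's: the spindle goes in along +y.
- holder_axis (a point): Midpoint between the two eyes, 39 mm above the table: where the centre of the loaded roll belongs; axes as the holder's.
- roll_white: White label roll (loose, about 0.12 kg): 56 mm diameter, 44 mm wide (brown core 46 mm), bore 21 mm. Origin at its centre, its y axis is the axis of the roll (level). Starts on one of the two saddles, centre 39 mm above the table, parallel to the saddle.
- roll_brown: Brown roll of the same size, on the other saddle; a bystander, must stay. Origin at its centre, y along its axis.
- saddle_a: Fixed grey parking saddle carrying the white roll: base 76x62x6 mm, two bars like the holder's, lips 19 mm high, 4 mm thick and 52 mm long (along x) at y = +-29 mm. Origin at the centre of its underside; roll axis along its y. It may stand at either of two places.
- saddle_b: The same kind of saddle; carries the brown roll.
- spindle: Spindle (loose, about 0.10 kg): flat blue handle 50 mm long (its x), 36 wide (y), 12 thick (z), with a round 12 mm steel rod that sticks out 86 mm from the handle's +x end, tapering to 7 mm over the last 8 mm. Origin at the handle's centre, on the rod's axis; rod points to +x. It lies flat on the table, origin 6 mm high.
- shoulder (a point): Centre of the handle's end face where the rod leaves it, 25 mm from the spindle's origin; it ends against the orange cheek.
- spindle_tip (a point): End of the rod, 111 mm from the spindle's origin.
- tape_dispenser: A bystander to leave where it is; origin at the centre of its underside. Blue tape dispenser, 176 mm along its x, 58 wide, 101 high.
- date_stamp: A bystander to leave where it is; origin at the centre of its underside. Stamp with red round handle and black foot, 26x44x70 mm high.
- timer: A bystander to leave where it is; origin at the centre of its underside. White dial timer 66x66 mm, 38 high.
- cup_a: A bystander to leave where it is; origin at the centre of its underside. Small translucent measuring cup, 55 mm across, 40 high.
- tie_bundle_a: A bystander to leave where it is; origin at the centre of its underside. Bundle of gold ties, 14 mm thick and high, 96 mm long (its y).
- marker_a: A bystander to leave where it is; origin at the centre of its underside. White marker with blue cap, 17 mm thick, 135 mm long (its y).
Things that resemble listed ones, but are neither listed nor needed, are in the scene too. What is shaped like the roll_white but red is not meant.

How it is judged:
By the outcome, as a careful person would: the job done as asked, in the order asked, and still so for the second after the job is handed in, with the robot touching nothing.
It also fails if it takes over 61 s, if anything falls off the work surface, if the arm or the gripper's body presses on something with over 40 N, if the wrist force passes 120 N, or if a joint passes its speed limit or range.

## Robot

A 6-joint arm with a two-finger parallel gripper is mounted at the origin on a cart in front of the work surface, level with it; the furniture and walls round the work are solid. World frame = base frame: x ahead of the robot, y to its left, z up, the work surface at z = 0. Lengths are in m, angles in degrees, forces in N, time in s.
With the tool pointing down it reaches from about 0.3 to 0.75 m from the base axis. Payload 8.5 kg.
Tool frame: the origin (TCP) lies on the mounting face of the last link; the fingertips stand 173 mm ahead of it and the grasp point (between the pads) lies 155 mm ahead of it (env.tips_ahead is the distance from the TCP to the fingertips, in m); x points along the fingers, z is the direction in which the jaws open and shut, and the axes are right-handed (so a half turn about x gives the same grasp; the last joint's range is limited). The gripper opens to 85 mm and grips with 20 to 120 N. Pads are 22 mm wide; open, the fingers measure 114 mm over their backs; the gripper's body (76 mm by 85 mm) begins 54 mm behind the grasp point. The pads swing forward as they close: fully open they stand 13 mm farther back than shut.
Start: joints at [63.982, 21.807, 74.336, -0, 83.858, -12.336], TCP at [0.13, 0.534, 0.405] pointing down, gripper open.
Joint ranges: [-178.18, 178.18], [-50.72, 133.34], [12.68, 142.11], [-81.47, 261.47], [9.98, 163.14], [-165.26, 165.26]. Speed limits (degrees/s): [136.94, 136.94, 180, 180, 180, 180].

## Interface

Orientations are given as a 3x3 rotation matrix whose columns are the frame's x, y, z axes.
In Python, from rig import env, optics gives the robot as it stands.
- The arm moves only by the shell command python3 -m inch 'ROWS' [FORCE]. ROWS is JSON, a list of rows, each a list of 3 entries, a list of its own where there are three numbers: the closure, from -1 (fully open) to 1 (shut), then the shift along the tool's x, y, z in units of 30 mm (1.0 is 30 mm), then the turn about the tool's x in units of 5 degrees (1.0 is 5 degrees). In form: [[hand, [x, y, z], yaw], ...]. A call has exactly 8 rows; each row shifts and turns the commanded pose from where the row before left it, along the tool's axes as they then stand; what a row does not reach is not made up. A row lasts 1/12 s, in which the tool goes at most 41.7 mm and 7.16 degrees, less where a joint would pass 70% of its speed; a pose out of reach is approached as far as the arm can. A call is refused whole if a number of a shift passes 1 or a number of a turn 1, either way. A call with a gripper value outside its range is refused whole. The fingers move at their own pace and stop on an object; FORCE is the grip in N (left out, the last holds). Time passes only in rows, so rows that do not move let the fingers close, or fill a call up. It gives the time, the measured TCP pose, the force and the opening at its end, in the units of the state.
- env.observe(): the state, without advancing time (a new reading comes with each control period).
- optics.get_image(name): name is "scene" or "top" or "wrist"; returns the picture (384x512x3 uint8, red, green, blue); there is no depth.
- optics.camera_params(name): a dict with "fx", "fy", "cx", "cy" (pixels), "xyz" and "rotation" of the camera in the world. Camera axes: x right, y down, z forward; pixel columns grow to the right and rows downward; lengths in m; the calibration is good to about 2 mm. A picture is of the moment at which its call begins: read the wrist's pose just before it. camera_params takes no time and is no camera call; for the wrist camera it gives the pose at the moment of the call.
- env.close_job(): hands the job in, once; it reports no verdict.
The state is a dict: "time_s": time; "q": joint angles; "qvel": joint speeds; "joint_efforts": joint torques, N m; "position": TCP position; "tool_rot": TCP orientation; "ft_force": force on the tool from outside, world axes, zero at the start; "wrist_torque": the same for the moment, N m; "grip_width": finger opening in m.
Only numpy, scipy, OpenCV 4.12 (cv2) and the standard library are available. Lean on these libraries where they do the work, as an engineer would, in place of code of your own. Each camera call takes 0.05 s, during which the arm holds its last target.

## Working session

There is one attempt and no reset: what is moved stays moved. The work goes in short steps, Python scripts to look and compute and a shell command to move; the robot and the scene stay as the last step left them, time stands still between calls to the robot, and variables do not carry over. Pictures are saved under pics/ and viewed, and the job is handed in when it is done.

```bash
ls; mkdir -p pics
python3 - <<'E'
from rig import env, optics
import cv2
for n in ("scene","top","wrist"):
    p=optics.camera_params(n); print(n,p)
    cv2.imwrite(f"pics/{n}0.png",optics.get_image(n)[:,:,::-1])
s=env.observe(); print(s)
E
```

```text
pics
scene {'fx': 443.2988784744034, 'fy': 443.2988784744034, 'cx': 257.92942488365674, 'cy': 189.84491519830706, 'xyz': array([-0.23176423, -0.558632  ,  0.76876701]), 'rotation': array([[ 0.63683361, -0.46554802,  0.61457953],
       [-0.77093499, -0.37404978,  0.51550558],
       [-0.01010926, -0.80209214, -0.59711473]])}
top {'fx': 357.21165937008016, 'fy': 357.21165937008016, 'cx': 250.89778893658524, 'cy': 190.4701080724317, 'xyz': array([0.34922735, 0.0308348 , 1.18752556]), 'rotation': array([[-0.00486352, -0.98948575,  0.1445486 ],
       [-0.99998323,  0.00526676,  0.00240714],
       [-0.00314313, -0.14453447, -0.98949477]])}
wrist {'fx': 305.76978034734094, 'fy': 305.76978034734094, 'cx': 252.82902139233238, 'cy': 193.87297968188776, 'xyz': array([0.0482514 , 0.55506411, 0.37232109]), 'rotation': array([[ 0.23612395,  0.91891781,  0.31596763],
       [ 0.97172081, -0.22261125, -0.07875842],
       [-0.00203457,  0.32562907, -0.94549541]])}
{'time_s': 0.15, 'q': array([ 6.39808999e+01,  2.18322931e+01,  7.43714964e+01,  1.08798502e-03,
        8.38595437e+01, -1.23364199e+01]), 'qvel': array([ 0.01412267, -0.11430346, -0.05169669,  0.01705501,  0.06689459,
       -0.02052846]), 'joint_efforts': array([ 2.45338611e-03, -4.48619878e+01, -2.31340098e+01, -1.34124994e-04,
        3.92757254e-03,  1.58828351e-05]), 'position': array([0.13008975, 0.53435627, 0.40427124]), 'tool_rot': array([[-5.01861096e-04, -9.71620122e-01,  2.36546163e-01],
       [-9.85058682e-04,  2.36546558e-01,  9.71619656e-01],
       [-9.99999389e-01,  2.54606254e-04, -1.07581635e-03]]), 'ft_force': array([-0.26324028, -0.1821484 , -0.02158135]), 'wrist_torque': array([-0.02250012, -0.01571737,  0.00057661]), 'grip_width': 0.08551591988550838}
```

View pics/top0.png

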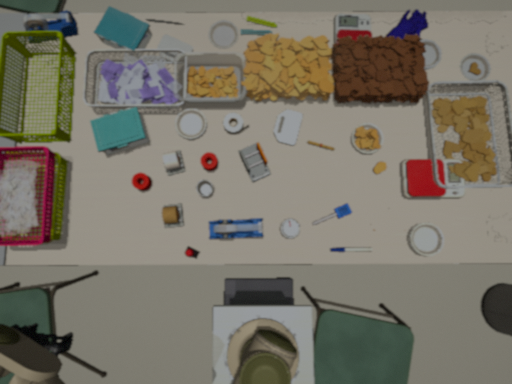

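View pics/scene0.png

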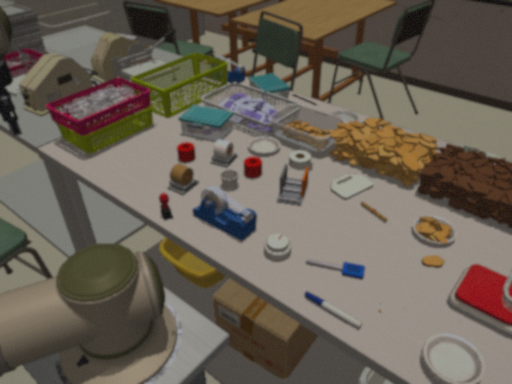

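View pics/wrist0.png

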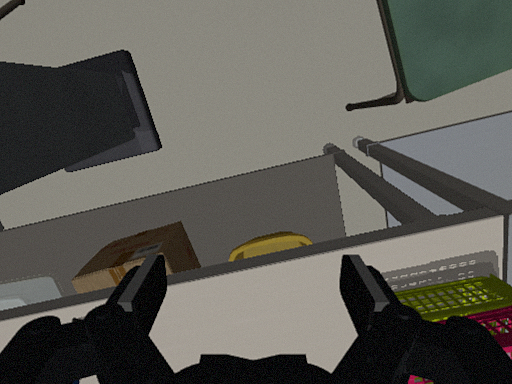

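Top view: white roll at about (173,160), brown roll (172,214), holder (254,162) with its orange cheek on the right, and spindle (333,214) with its handle right of the rod. There are also red rolls at (209,160) and (142,182). I'll enlarge the views and measure.

```bash
cat > h.py <<'E'
import numpy as np, cv2
from rig import env, optics
def ray(p,u,v):
    d=p['rotation']@np.array([(u-p['cx'])/p['fx'],(v-p['cy'])/p['fy'],1.]); return p['xyz'],d
def onz(p,u,v,z):
    c,d=ray(p,u,v); return c+d*(z-c[2])/d[2]
def proj(p,X):
    c=p['rotation'].T@(np.asarray(X)-p['xyz']); return np.array([p['fx']*c[0]/c[2]+p['cx'],p['fy']*c[1]/c[2]+p['cy']])
def tri(p1,a,p2,b):
    c1,d1=ray(p1,*a);c2,d2=ray(p2,*b)
    s=np.linalg.lstsq(np.c_[d1,-d2],c2-c1,rcond=None)[0]
    A=c1+d1*s[0];B=c2+d2*s[1]; return (A+B)/2,np.linalg.norm(A-B)
E
python3 - <<'E'
from h import *
t=cv2.imread('pics/top0.png');s=cv2.imread('pics/scene0.png')
c=t[135:260,130:370]; cv2.imwrite('pics/topz.png',cv2.resize(c,None,fx=3.33,fy=3.33,interpolation=cv2.INTER_CUBIC))
c=s[130:290,155:375]; cv2.imwrite('pics/scz.png',cv2.resize(c,None,fx=3.6,fy=3.6,interpolation=cv2.INTER_CUBIC))
p=optics.camera_params('top')
for n,u,v,z in [('white',173,160,.06),('brown',172,214,.06),('holder',254,162,.03),('handle',343,211,.01),('tip',314,222,.006),('tape',236,229,.05),('cup',206,189,.04),('red1',209,160,.03)]:
    print(n,onz(p,u,v,z).round(3))
E
```

```text
white [0.615 0.285 0.06 ]
brown [0.44  0.283 0.06 ]
holder [0.614 0.023 0.03 ]
handle [ 0.451 -0.27   0.01 ]
tip [ 0.416 -0.174  0.006]
tape [0.392 0.081 0.05 ]
cup [0.522 0.18  0.04 ]
red1 [0.621 0.172 0.03 ]
```

View pics/topz.png

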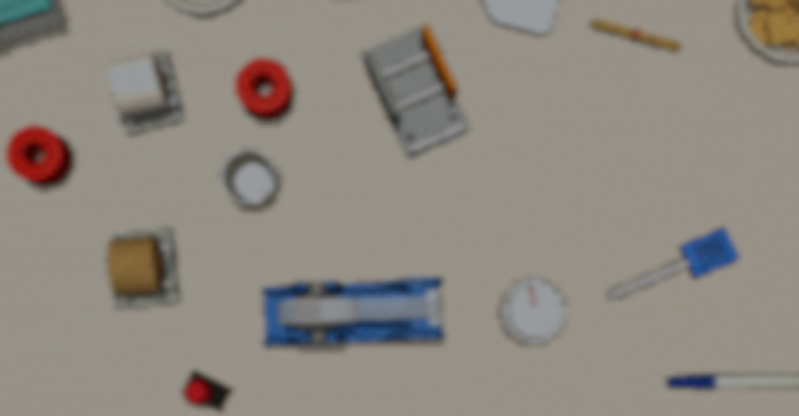

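View pics/scz.png

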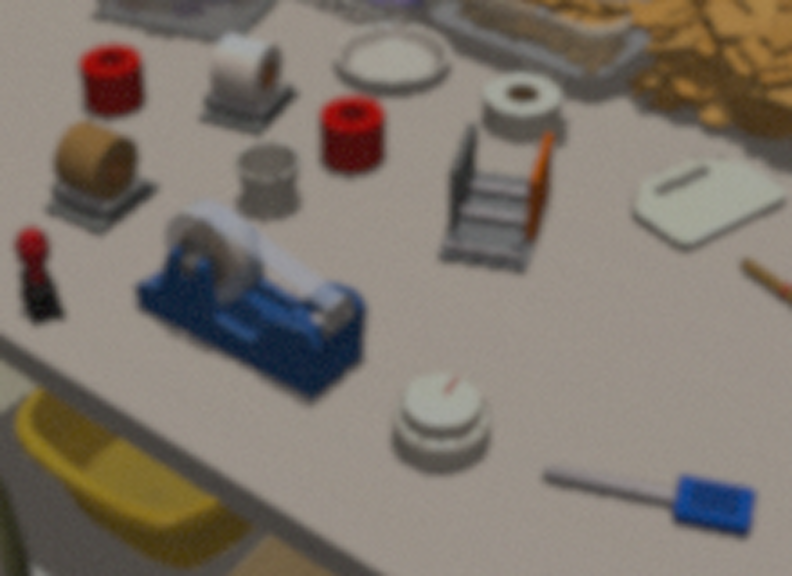

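Scene view: the white roll is at about (223,150), on the saddle nearest the red rolls. The holder's orange cheek faces -y, and its tear strip is on the robot side. The spindle rod points roughly along the holder's +y. Next I'll bring the wrist camera over the white roll.

```bash
R='[-1,[0,-0.95,-0.27],0]'; python3 -m inch '[[-1,[0,-0.95,-0.27],0],[-1,[0,-0.95,-0.27],0],[-1,[0,-0.95,-0.27],0],[-1,[0,-0.95,-0.27],0],[-1,[0,-0.95,-0.27],0],[-1,[0,-0.95,-0.27],0],[-1,[0,-0.95,-0.27],0],[-1,[0,-0.95,-0.27],0]]'
python3 -m inch '[[-1,[0,-0.95,-0.27],0],[-1,[0,-0.95,-0.27],0],[-1,[0,-0.95,-0.27],0],[-1,[0,-0.95,-0.27],0],[-1,[0,-0.95,-0.27],0],[-1,[0,-0.95,-0.27],0],[-1,[0,-0.95,-0.27],0],[-1,[0,-0.95,-0.27],0]]'
python3 -m inch '[[-1,[0,-0.95,-0.27],0],[-1,[0,-0.95,-0.27],0],[-1,[0,-0.95,-0.27],0],[-1,[0,0,0],1],[-1,[0,0,0],1],[-1,[0,0,0],1],[-1,[0,0,0],1],[-1,[0,0,0],1]]'
python3 -m inch '[[-1,[0,0,0],1],[-1,[0,0,0],1],[-1,[0,0,0],1],[-1,[0,0,0],1],[-1,[0,0,0],1],[-1,[0,0,0],1],[-1,[0,0,0],1],[-1,[0,0,0],0]]'
python3 - <<'E'
from h import *
s=env.observe();p=optics.camera_params('wrist');im=optics.get_image('wrist')
import pickle;pickle.dump((p,im),open('w1.pkl','wb'))
print(s['time_s'],s['position'],s['q'].round(1));print(s['tool_rot'].round(3));cv2.imwrite('pics/w1.png',cv2.resize(im[:,:,::-1],None,fx=1.5,fy=1.5))
E
```

```text
time_s: 0.82
position: [0.3374, 0.4166, 0.4046]
tool_rot: [[-0.0, -0.972, 0.237], [-0.0, 0.237, 0.972], [-1.0, 0.0, -0.0]]
ft_force: [-0.3, 0.7, 0.3]
grip_width: 0.0855
time_s: 1.48
position: [0.5437, 0.2997, 0.4044]
tool_rot: [[-0.001, -0.972, 0.237], [-0.0, 0.237, 0.972], [-1.0, 0.001, -0.0]]
ft_force: [0.1, 1.0, -0.5]
grip_width: 0.0854
time_s: 2.15
position: [0.6199, 0.2567, 0.4042]
tool_rot: [[-0.001, -0.778, 0.628], [-0.0, 0.628, 0.778], [-1.0, 0.001, -0.001]]
ft_force: [-0.5, 0.5, -0.2]
grip_width: 0.0852
time_s: 2.82
position: [0.6199, 0.2568, 0.4043]
tool_rot: [[-0.001, -0.278, 0.961], [-0.0, 0.961, 0.278], [-1.0, 0.0, -0.001]]
ft_force: [0.2, -0.4, 0.1]
grip_width: 0.0854
2.8167 [0.61988719 0.2567582  0.40427688] [12.4 34.6 52.3  0.  93.1 -3.7]
[[-0.001 -0.278  0.961]
 [-0.     0.961  0.278]
 [-1.     0.    -0.001]]
```

View pics/w1.png

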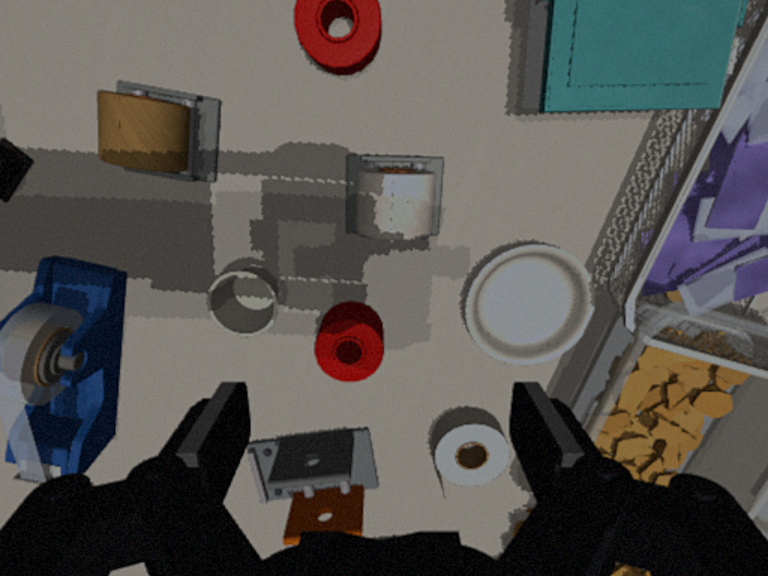

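Wrist view (at 1.5x): white roll at about (398,200) on its saddle, brown roll (143,132), holder base corners about (250,445), (370,428), (378,487), (262,503), orange cheek (325,515). I'll zoom in for corner measurements.

Run:
```python
import pickle,cv2
p,im=pickle.load(open('w1.pkl','rb')); im=im[:,:,::-1]
def z(c,f): return cv2.resize(cv2.convertScaleAbs(c,alpha=1.6),None,fx=f,fy=f,interpolation=cv2.INTER_CUBIC)
cv2.imwrite('pics/z1.png',z(im[95:170,220:310],8))
cv2.imwrite('pics/z2.png',z(im[275:370,155:265],7))
```

```text
(no output)
```

View pics/z1.png

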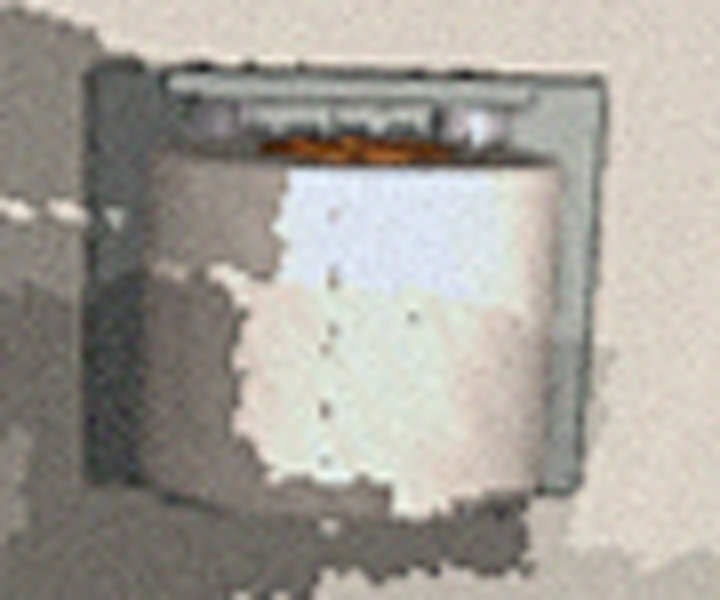

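View pics/z2.png

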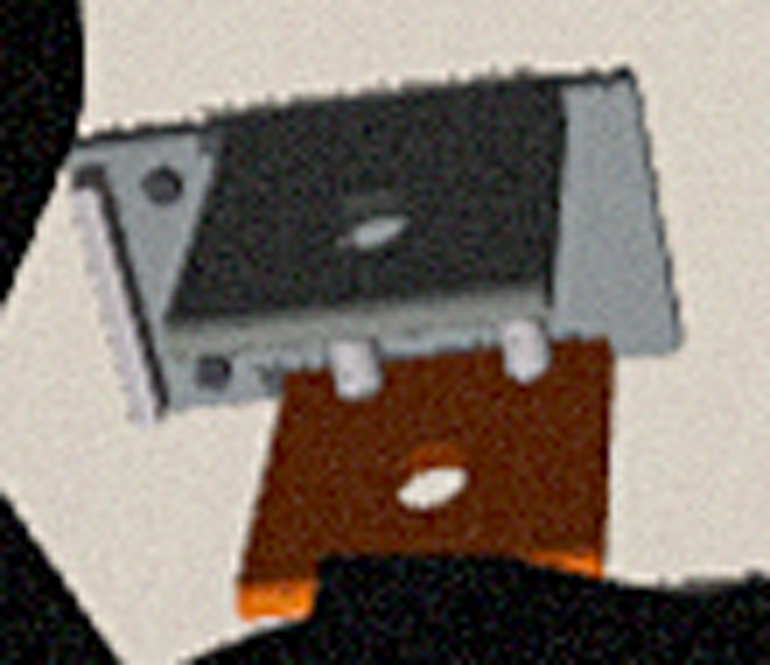

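Run:
```python
import pickle
from h import *
p,im=pickle.load(open('w1.pkl','rb'))
def m(x,y,f,u0,v0,z): return onz(p,u0+(x+.5)/f-.5,v0+(y+.5)/f-.5,z)[:2]
S=np.array([m(*c,8,220,95,.006) for c in [(88,65),(605,75),(578,492),(88,480)]])
print('saddle',S.round(4).tolist(),S.mean(0).round(4),[np.linalg.norm(S[i]-S[i-1]).round(4) for i in range(4)])
ang=lambda d:np.degrees(np.arctan2(d[1],d[0]))
print('x yaw',ang(S[1]-S[0]),ang(S[2]-S[3]),'y-90',ang(S[0]-S[3])-90,ang(S[1]-S[2])-90)
# roll side silhouettes near mid z .039
print('roll mid z39 L/R',m(143,330,8,220,95,.039),m(553,320,8,220,95,.039))
print('top face edge ends', m(155,160,8,220,95,.05),m(560,165,8,220,95,.05))
H=[m(*c,7,155,275,.006) for c in [(70,146),(632,70),(683,350)]]
print('holder',np.round(H,4).tolist(),np.linalg.norm(H[1]-H[0]),np.linalg.norm(H[2]-H[1]),ang(H[1]-H[0]),ang(H[1]-H[2])-90)
a=(H[0]+H[2])/2; print('centre',a)
G=[m(*c,7,155,275,.064) for c in [(165,322),(552,290),(165,350),(550,317)]]
print('grey top',np.round(G,4).tolist(),np.linalg.norm(G[1]-G[0]),ang(G[1]-G[0]),ang(G[3]-G[2]))
O=[m(*c,7,155,275,.064) for c in [(240,583),(603,550)]]
print('orange inner top',np.round(O,4).tolist(),np.linalg.norm(O[1]-O[0]),ang(O[1]-O[0]))
# eyes: grey outer & orange inner
print('eye grey outer',m(375,232,7,155,275,.039),'orange inner',m(432,487,7,155,275,.039))
```

```text
saddle [[0.5757, 0.3161], [0.6475, 0.3355], [0.6632, 0.2766], [0.5912, 0.2577]] [0.6194 0.2965] [np.float64(0.0604), np.float64(0.0744), np.float64(0.0609), np.float64(0.0744)]
x yaw 15.106790529356903 14.757064448825274 y-90 14.806374124644975 14.895512788293786
roll mid z39 L/R [0.59351611 0.28690207] [0.64637933 0.30363281]
top face edge ends [0.58940818 0.30987314] [0.63938429 0.32371875]
holder [[0.5526, 0.0337], [0.6581, 0.0834], [0.6875, 0.0189]] 0.1166266819578953 0.07085343760134204 25.24862970749694 24.47713668221273
centre [0.62004088 0.02630014]
grey top [[0.5828, 0.0497], [0.6471, 0.0757], [0.5841, 0.0436], [0.6483, 0.0699]] 0.06937274154105856 21.99480224635799 22.235367981233686
orange inner top [[0.6085, -0.0056], [0.6716, 0.021]] 0.06850788060989353 22.901077234773133
eye grey outer [0.61561904 0.05803427] orange inner [0.64078174 0.00135693]
```

White roll: both the saddle corners and the roll's sides give a centre of about (0.620, 0.296) and yaw 15°. The saddle sizes check to about 2 mm. The holder is near (0.62, 0.026) with yaw 22–25°, which I'll refine later. Now I'll grasp the roll.

```bash
python3 -m inch '[[-1,[0,0.64,0.18],0.24],[-1,[0,0.63,0.17],0],[-1,[1,0,0],0],[-1,[1,0,0],0],[-1,[1,0,0],0],[-1,[1,0,0],0],[-1,[1,0,0],0],[-1,[0,0,0],0]]'
python3 - <<'E'
from h import *
s=env.observe();p=optics.camera_params('wrist');im=optics.get_image('wrist')
print(s['position'],s['tool_rot'].round(3).tolist());cv2.imwrite('pics/w2.png',cv2.resize(im[:,:,::-1],None,fx=1.5,fy=1.5))
g=s['position']+s['tool_rot'][:,0]*.155
print(g,proj(p,g)*1.5,proj(p,[.6195,.296,.067])*1.5)
E
```

```text
time_s: 3.53
position: [0.6186, 0.2959, 0.2482]
tool_rot: [[-0.011, -0.263, 0.965], [-0.003, 0.965, 0.263], [-1.0, -0.0, -0.011]]
ft_force: [-1.1, 0.2, -0.4]
grip_width: 0.0853
[0.61864006 0.29592778 0.24818353] [[-0.011, -0.263, 0.965], [-0.003, 0.965, 0.263], [-1.0, -0.0, -0.011]]
[0.61693164 0.29544712 0.09319369] [379.02496196 418.33273294] [387.00159462 376.79742836]
```

View pics/w2.png

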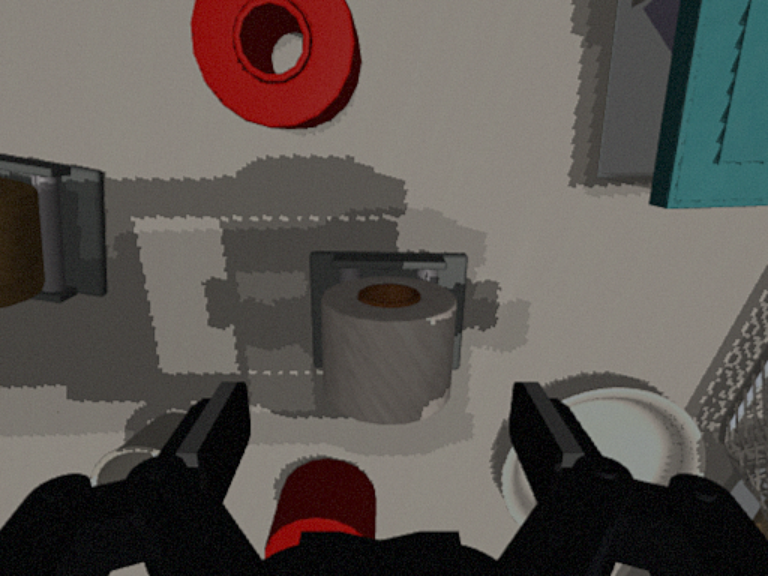

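The roll (axis at about x=388) is centred between the fingers (about x=380), and the plate and red roll are clear. I'll descend and close.

```bash
python3 -m inch '[[-1,[0.97,0,0.03],0],[-1,[0.97,0,0],0],[-1,[0,0,0],0],[0.2,[0,0,0],0],[1,[0,0,0],0],[1,[0,0,0],0],[1,[0,0,0],0],[1,[0,0,0],0]]' 40
python3 - <<'E'
from h import *
s=env.observe();im=optics.get_image('wrist')
print(s['position'],s['grip_width'],s['tool_rot'].round(3).tolist());cv2.imwrite('pics/w3.png',cv2.resize(im[:,:,::-1],None,fx=1.5,fy=1.5))
E
```

```text
time_s: 4.25
position: [0.6208, 0.2967, 0.2001]
tool_rot: [[0.004, -0.261, 0.965], [0.001, 0.965, 0.261], [-1.0, -0.0, 0.005]]
ft_force: [-1.7, -1.1, 7.2]
grip_width: 0.0539
[0.62083881 0.29667818 0.20006851] 0.05394557875987943 [[0.004, -0.261, 0.965], [0.001, 0.965, 0.261], [-1.0, -0.0, 0.005]]
```

View pics/w3.png

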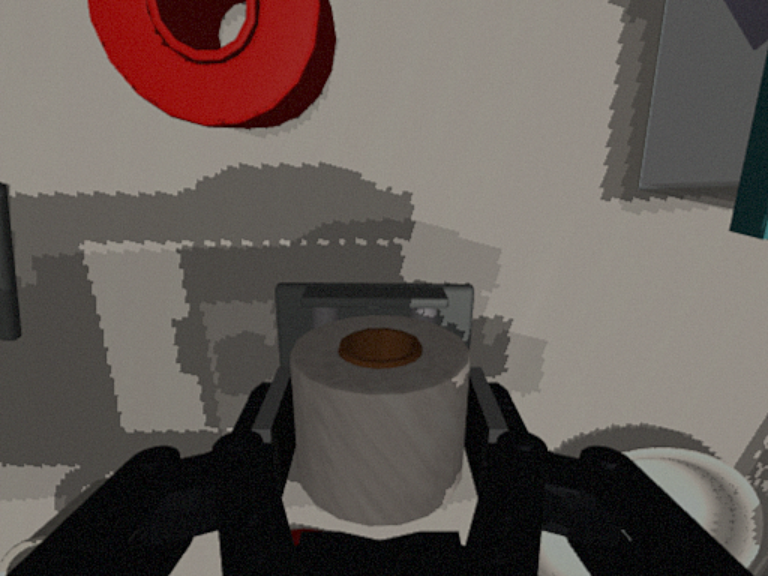

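```bash
python3 -m inch '[[1,[0,0,0],0],[1,[0,0,0],0],[1,[0,0,0],0],[1,[0,0,0],0],[1,[0,0,0],0],[1,[0,0,0],0],[1,[0,0,0],0],[1,[0,0,0],0]]' 40
```

```text
time_s: 4.97
position: [0.6208, 0.2967, 0.2001]
tool_rot: [[0.005, -0.261, 0.965], [0.001, 0.965, 0.261], [-1.0, -0.0, 0.005]]
ft_force: [-1.9, 0.5, 6.2]
grip_width: 0.0538
```

The grasp is steady (opening 54 mm). I'll lift, turn towards the holder's yaw, and move to a spot on its -y side so the wrist camera looks onto it.

```bash
python3 -m inch '[[1,[-0.3,0,0],0],[1,[-0.8,0,0],0],[1,[-1,0,0],0],[1,[-1,0,0],0],[1,[-0.8,0,0],-0.85],[1,[0,0,0],-0.85],[1,[0,-0.4,-0.1],0],[1,[0,-0.8,-0.26],0]]' 40
python3 - <<'E'
from h import *
s=env.observe();im=optics.get_image('wrist')
print(s['position'],s['grip_width'],s['ft_force']);cv2.imwrite('pics/w4.png',cv2.resize(im[:,:,::-1],None,fx=1,fy=1))
E
python3 -m inch '[[1,[0,-0.94,-0.3],0],[1,[0,-0.94,-0.3],0],[1,[0,-0.94,-0.3],0],[1,[0,-0.94,-0.3],0],[1,[0,-0.94,-0.3],0],[1,[0,-0.94,-0.3],0],[1,[0,-0.94,-0.3],0],[1,[0,-0.94,-0.3],0]]'
python3 -m inch '[[1,[0,-0.94,-0.3],0],[1,[0,-0.94,-0.3],0],[1,[0,-0.5,-0.2],0],[1,[0,-0.2,-0.1],0],[1,[0,0,0],0],[1,[0,0,0],0],[1,[0,0,0],0],[1,[0,0,0],0]]'
python3 - <<'E'
from h import *
s=env.observe();p=optics.camera_params('wrist');im=optics.get_image('wrist')
import pickle;pickle.dump((p,im),open('w5.pkl','wb'))
print(s['position'],s['grip_width'],s['ft_force'],s['tool_rot'].round(3).tolist());cv2.imwrite('pics/w5.png',cv2.resize(im[:,:,::-1],None,fx=1.5,fy=1.5))
E
```

```text
time_s: 5.63
position: [0.6243, 0.2602, 0.3144]
tool_rot: [[0.001, -0.402, 0.916], [0.001, 0.916, 0.402], [-1.0, 0.0, 0.001]]
ft_force: [-0.2, -0.3, -1.5]
grip_width: 0.0542
[0.62433601 0.26019532 0.3144439 ] 0.05416488141287806 [-0.23148272 -0.31788253 -1.45305225]
time_s: 6.35
position: [0.6491, 0.0213, 0.3136]
tool_rot: [[-0.001, -0.398, 0.917], [-0.0, 0.917, 0.398], [-1.0, 0.0, -0.001]]
ft_force: [0.0, 0.1, 0.0]
grip_width: 0.0541
time_s: 7.02
position: [0.6556, -0.0566, 0.3136]
tool_rot: [[-0.0, -0.402, 0.916], [0.0, 0.916, 0.402], [-1.0, 0.0, 0.0]]
ft_force: [0.3, 0.3, -1.0]
grip_width: 0.0538
[ 0.65561482 -0.05658974  0.31363375] 0.05382993701367518 [ 0.28690939  0.28128435 -0.96968358] [[-0.0, -0.402, 0.916], [0.0, 0.916, 0.402], [-1.0, 0.0, 0.0]]
```

View pics/w4.png

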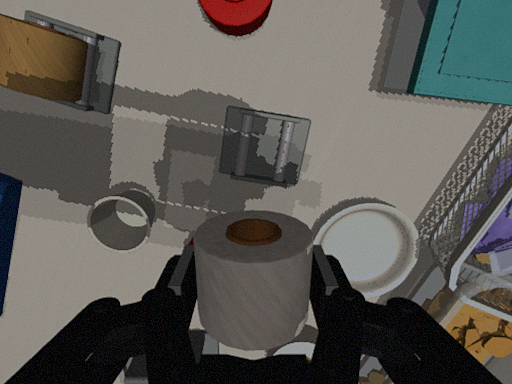

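View pics/w5.png

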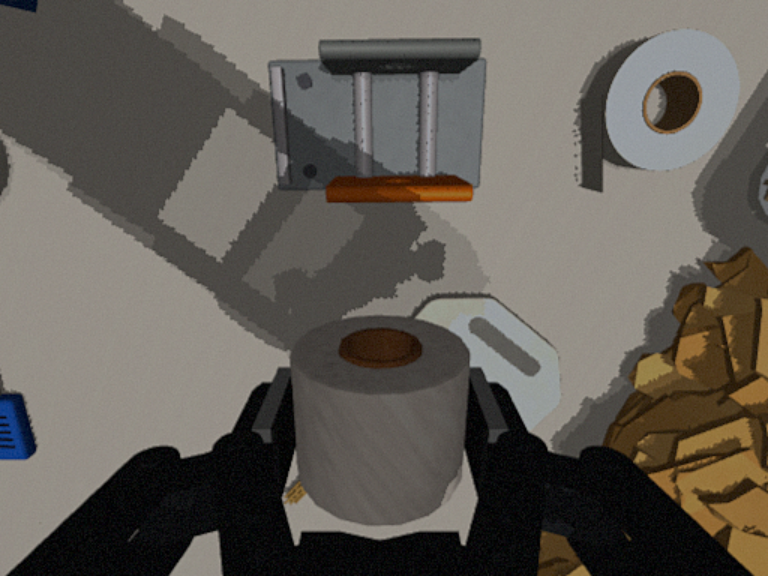

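The roll is held upright and centred at (380,430), and the saddle is empty. The holder is fully visible: grey cheek top at about (400,47), orange cheek top (400,190), nearly parallel to the tool. Zooming in to measure.

Run:
```python
import pickle,cv2
p,im=pickle.load(open('w5.pkl','rb')); im=im[:,:,::-1]
def z(c,f): return cv2.resize(cv2.convertScaleAbs(c,alpha=1.6),None,fx=f,fy=f,interpolation=cv2.INTER_CUBIC)
cv2.imwrite('pics/z5.png',z(im[18:143,170:335],4.8))
```

```text
(no output)
```

View pics/z5.png

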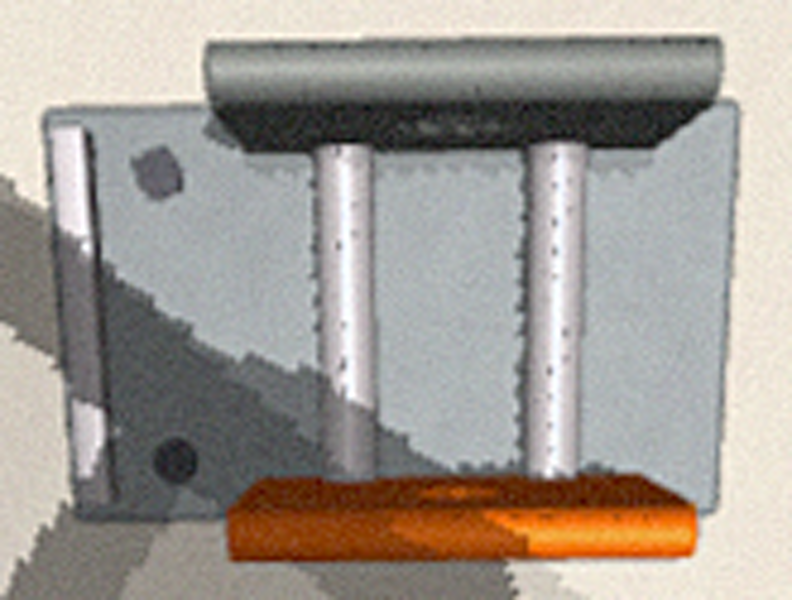

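Run:
```python
import pickle
from h import *
p,im=pickle.load(open('w5.pkl','rb'))
f=4.8
def m(x,y,z): return onz(p,170+(x+.5)/f-.5,18+(y+.5)/f-.5,z)[:2]
ang=lambda d:np.degrees(np.arctan2(d[1],d[0]))
def show(n,a,b,z):
    A,B=m(*a,z),m(*b,z); print(n,((A+B)/2).round(4),'len',np.linalg.norm(B-A).round(4),'ang',ang(B-A).round(2)); return (A+B)/2
go=show('grey out',(205,41),(720,38),.064);gi=show('grey in',(207,102),(720,100),.064)
oo=show('or out',(229,560),(695,556),.064);oi=show('or in',(229,508),(695,506),.064)
print('centre from outers',(go+oo)/2,'dist',np.linalg.norm(go-oo),'ang',ang(go-oo)-90)
print('centre from inners',(gi+oi)/2,'dist',np.linalg.norm(gi-oi))
b=[m(*c,.006) for c in [(45,108),(740,102),(716,512),(78,518)]]
print('base c',np.mean(b,0),ang(b[1]-b[0]),ang(b[2]-b[3]),ang(b[1]-b[2])-90, np.linalg.norm(b[1]-b[2]))
```

```text
grey out [0.6141 0.0588] len 0.0679 ang 24.03
grey in [0.6173 0.0522] len 0.0685 ang 23.93
or out [ 0.6422 -0.0029] len 0.0685 ang 24.22
or in [0.6392 0.0038] len 0.0677 ang 23.97
centre from outers [0.62817394 0.02795818] dist 0.06778180997817927 ang 24.467763249054144
centre from inners [0.62823194 0.02800605] dist 0.053129693114091825
base c [0.6193979  0.02404142] 24.175776813255688 24.262047754297523 24.34203754471254 0.06802884169183511
```

Run:
```python
import pickle
from h import *
p,im=pickle.load(open('w5.pkl','rb')); s=env.observe()
T=s['tool_rot'];P=s['position']
for (u,v) in [(380/1.5,348/1.5),(380/1.5,350/1.5)]:
    X=onz(p,u-.2,v-.2,P[2]-.161); print('bore end in tool y,z',(T.T@(X-P))[1:].round(4), 'dist',np.linalg.norm(X-p['xyz']))
print('camera in tool',T.T@(p['xyz']-P)); 
d=T.T@p['rotation'];print(d.round(3))
# holder via top & scene
t=cv2.imread('pics/top0.png');h=cv2.cvtColor(t,cv2.COLOR_BGR2HSV)
pt=optics.camera_params('top')
C=np.array([.6282,.0280]);a=np.radians(24.1);ex=np.array([np.cos(a),np.sin(a)]);ey=np.array([-np.sin(a),np.cos(a)])
for n in('top','scene'):
    im0=cv2.imread(f'pics/{n}0.png'); q=optics.camera_params(n); z=8
    c0=proj(q,[*C,.03]).astype(int)-np.array([38,32])
    c=cv2.resize(im0[c0[1]:c0[1]+64,c0[0]:c0[0]+76],None,fx=z,fy=z,interpolation=cv2.INTER_CUBIC)
    for sy in(-35,-27,27,35):
        pts=[(proj(q,[*(C+ex*sx/1000+ey*sy/1000),.064])-c0+.5)*z-.5 for sx in(-35,35)]
        for pt_ in pts: cv2.circle(c,tuple(int(k) for k in pt_.round()),3,(0,255,0),-1)
    cv2.imwrite(f'pics/chk_{n}.png',c)
```

```text
bore end in tool y,z [0.0217 0.0003] dist 0.14381475364760465
bore end in tool y,z [0.021  0.0003] dist 0.1441191854191219
camera in tool [0.0318697  0.08503419 0.00019829]
[[ 0.    -0.326  0.945]
 [ 0.    -0.945 -0.326]
 [ 1.     0.    -0.   ]]
```

View pics/chk_top.png

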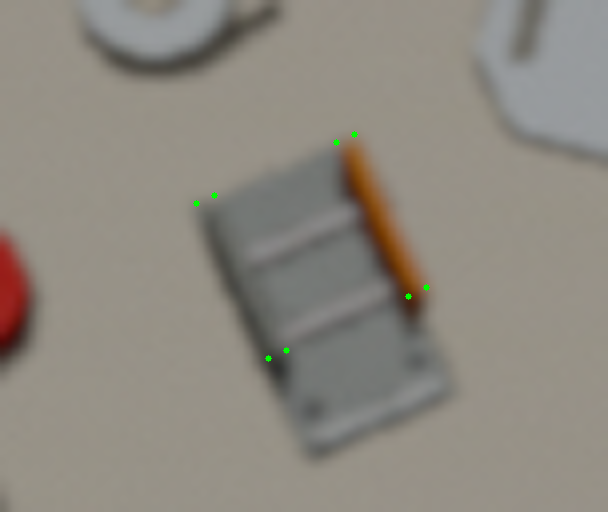

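View pics/chk_scene.png

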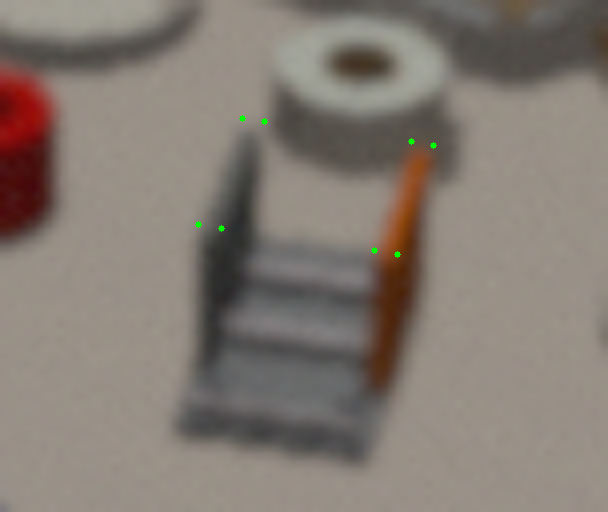

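Holder centre is about (0.6276, 0.0294) with yaw 24.2°, averaged over two wrist views that differ by about 4 mm along y because of a 2.5% scale error. The top and scene overlays are off by 1–1.5 px, within calibration. The slack in y is ±4 mm, so I'll move over the holder and look before lowering.

```bash
python3 -m inch '[[1,[0,0.5,0.05],-0.1],[1,[0,1,0.1],0],[1,[0,1,0.1],0],[1,[0.5,0.5,0.05],0],[1,[0.8,0,0],0],[1,[0.3,0,0],0],[1,[0,0,0],0],[1,[0,0,0],0]]' 40
python3 - <<'E'
from h import *
s=env.observe();p=optics.camera_params('wrist');im=optics.get_image('wrist')
print(s['position'],s['grip_width'],s['ft_force']);cv2.imwrite('pics/w6.png',cv2.resize(im[:,:,::-1],None,fx=1.5,fy=1.5))
sc=optics.get_image('scene')[:,:,::-1]; cv2.imwrite('pics/s6.png',cv2.resize(sc[130:230,240:350],None,fx=6,fy=6,interpolation=cv2.INTER_CUBIC))
t=optics.get_image('top')[:,:,::-1]; cv2.imwrite('pics/t6.png',cv2.resize(t[120:200,210:310],None,fx=6,fy=6,interpolation=cv2.INTER_CUBIC))
E
```

```text
time_s: 7.73
position: [0.6274, 0.0279, 0.2658]
tool_rot: [[-0.0, -0.409, 0.913], [0.0, 0.913, 0.409], [-1.0, 0.0, -0.0]]
ft_force: [0.8, -0.6, -0.8]
grip_width: 0.0537
[0.62740804 0.02788741 0.26576331] 0.053728306742277444 [ 0.81274814 -0.60381886 -0.84926854]
```

View pics/w6.png

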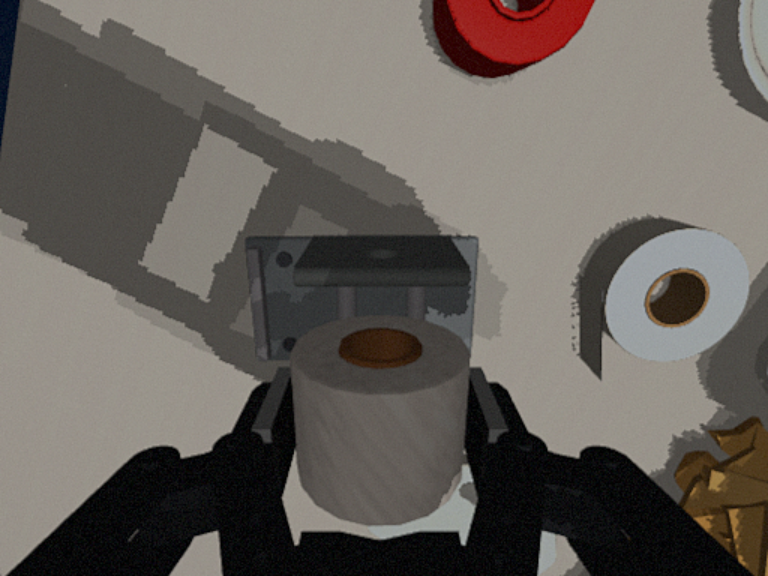

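View pics/s6.png

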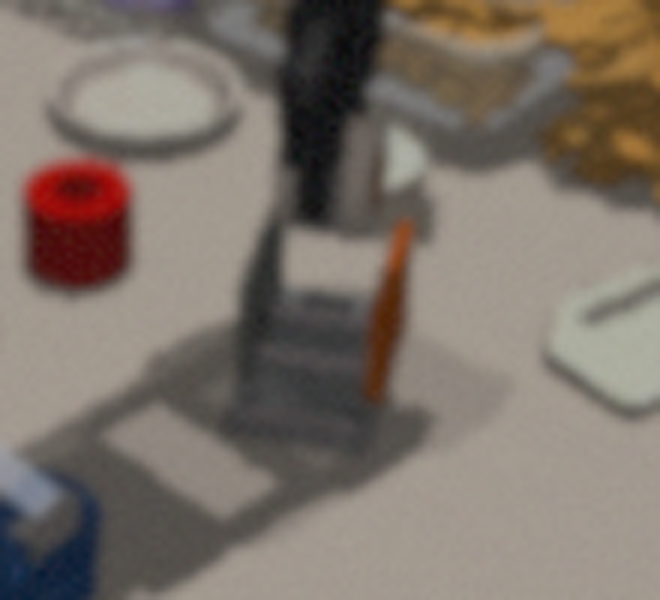

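Run:
```python
from h import *
s=env.observe();p=optics.camera_params('wrist');P=s['position'];T=s['tool_rot']
im=cv2.imread('pics/w6.png')
cv2.imwrite('pics/z6.png',cv2.resize(cv2.convertScaleAbs(im[225:365,235:485],alpha=2),None,fx=3.2,fy=3.2,interpolation=cv2.INTER_CUBIC))
for v in (262,265,284,286,288):
    X=onz(p,(382+.5)/1.5-.5,(v+.5)/1.5-.5,.064); print(v,(T.T@(X-P))[1:].round(4))
```

```text
262 [0.0378 0.0011]
265 [0.0366 0.0011]
284 [0.0288 0.0011]
286 [0.028  0.0011]
288 [0.0272 0.0011]
```

View pics/z6.png

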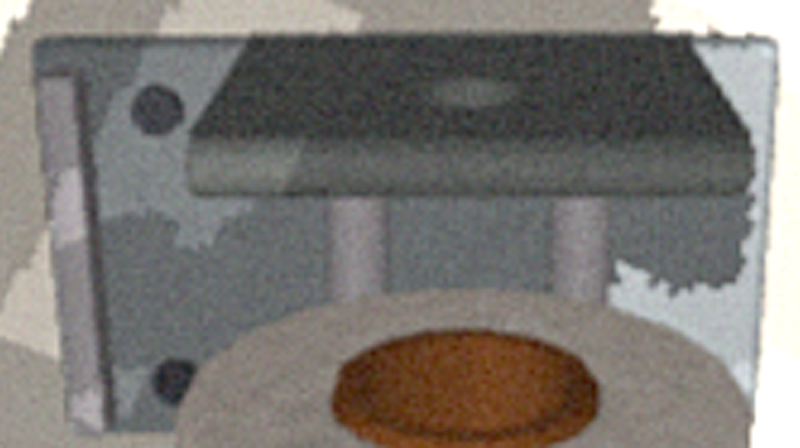

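Here the grey cheek's top edges sit at tool y +28.3 mm and +35 mm, against an expected 27 and 35. So the offset is only about 1 mm in y and 1 mm in z. I'll correct it and lower the roll.

```bash
python3 -m inch '[[1,[0,0.05,0.03],0],[1,[0.6,0,0],0],[1,[0.6,0,0],0],[1,[0.4,0,0],0],[1,[0.3,0,0],0],[1,[0.2,0,0],0],[1,[0,0,0],0],[1,[0,0,0],0]]' 40
python3 - <<'E'
from h import *
s=env.observe();im=optics.get_image('wrist')
print(s['position'],s['grip_width'],s['ft_force']);cv2.imwrite('pics/w7.png',cv2.resize(im[:,:,::-1],None,fx=1.5,fy=1.5))
E
```

```text
time_s: 8.55
position: [0.6277, 0.0295, 0.203]
tool_rot: [[0.001, -0.409, 0.913], [-0.0, 0.913, 0.409], [-1.0, -0.0, 0.001]]
ft_force: [-0.6, 1.1, -0.6]
grip_width: 0.054
[0.62766876 0.02945781 0.20299313] 0.05404491741130084 [-0.59822097  1.06812162 -0.64776678]
```

View pics/w7.png

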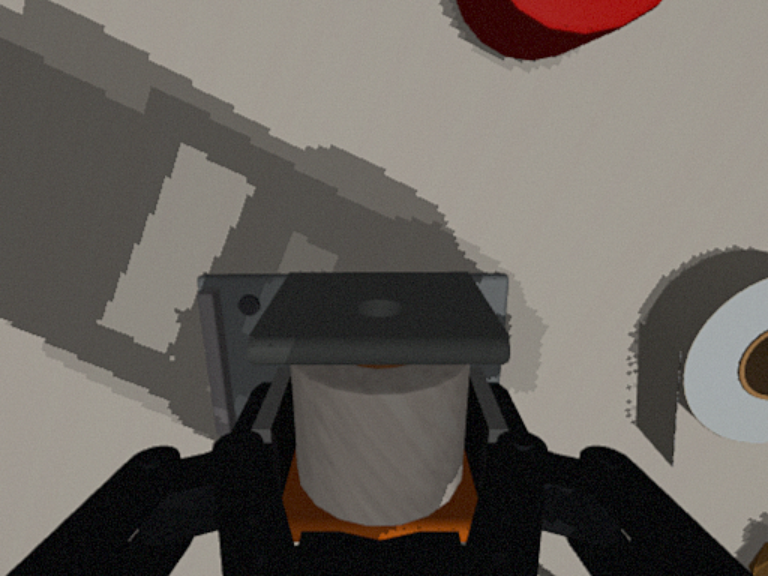

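The roll is between the cheeks with no contact force. I'll lower the last 2 mm, open and retreat.

```bash
python3 -m inch '[[1,[0.08,0,0],0],[1,[0,0,0],0],[0.2,[0,0,0],0],[-1,[0,0,0],0],[-1,[0,0,0],0],[-1,[0,0,0],0],[-1,[0,0,0],0],[-1,[-0.3,0,0],0]]'
python3 -m inch '[[-1,[-1,0,0],0],[-1,[-1,0,0],0],[-1,[-1,0,0],0],[-1,[-1,0,0],0],[-1,[-0.2,-0.8,0],0],[-1,[0,-1,0],0],[-1,[0,-1,0],0],[-1,[0,0,0],0]]'
python3 - <<'E'
from h import *
s=env.observe();p=optics.camera_params('wrist');im=optics.get_image('wrist')
import pickle;pickle.dump((p,im,s),open('w8.pkl','wb'))
print(s['position'],s['grip_width'],s['ft_force']);cv2.imwrite('pics/w8.png',cv2.resize(im[:,:,::-1],None,fx=1.5,fy=1.5))
E
```

```text
time_s: 9.27
position: [0.6271, 0.0295, 0.208]
tool_rot: [[-0.003, -0.409, 0.913], [0.0, 0.913, 0.409], [-1.0, 0.002, -0.003]]
ft_force: [0.4, -0.2, 0.6]
grip_width: 0.0855
time_s: 9.93
position: [0.6628, -0.0516, 0.3357]
tool_rot: [[0.002, -0.405, 0.914], [-0.002, 0.914, 0.405], [-1.0, -0.002, 0.001]]
ft_force: [-0.7, 0.0, -0.8]
grip_width: 0.0855
[ 0.66283774 -0.05155068  0.33569782] 0.08547548751479742 [-0.68531081  0.02683925 -0.81637388]
```

View pics/w8.png

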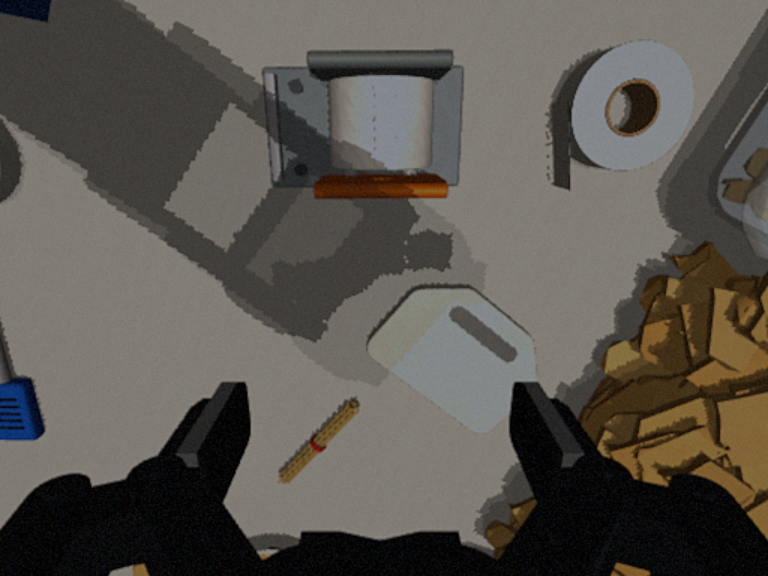

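The roll rests between the cheeks at (380,122) and is centred. Next, the spindle.

```bash
python3 -m inch '[[-1,[0,-0.49,-0.95],0],[-1,[0,-0.49,-0.95],0],[-1,[0,-0.49,-0.95],0],[-1,[0,-0.49,-0.95],0],[-1,[0,-0.49,-0.95],0],[-1,[0,-0.49,-0.95],0],[-1,[0,-0.49,-0.95],0],[-1,[0,-0.49,-0.95],0]]'
python3 -m inch '[[-1,[0.3,-0.49,-0.95],0],[-1,[0.3,-0.49,-0.95],0],[-1,[0.4,0,0],0],[-1,[0,0,0],0],[-1,[0,0,0],0],[-1,[0,0,0],0],[-1,[0,0,0],0],[-1,[0,0,0],0]]'
python3 - <<'E'
from h import *
s=env.observe();p=optics.camera_params('wrist');im=optics.get_image('wrist')
import pickle;pickle.dump((p,im,s),open('w9.pkl','wb'))
print(s['position'],s['grip_width'],s['tool_rot'].round(3).tolist());cv2.imwrite('pics/w9.png',cv2.resize(im[:,:,::-1],None,fx=1.5,fy=1.5))
E
```

```text
time_s: 10.65
position: [0.5006, -0.2476, 0.3358]
tool_rot: [[0.0, -0.409, 0.912], [-0.0, 0.912, 0.409], [-1.0, -0.0, 0.0]]
ft_force: [1.4, -0.3, 1.1]
grip_width: 0.0857
time_s: 11.32
position: [0.4622, -0.297, 0.3058]
tool_rot: [[0.001, -0.41, 0.912], [-0.001, 0.912, 0.41], [-1.0, -0.001, 0.0]]
ft_force: [-0.3, 0.0, 0.1]
grip_width: 0.085
[ 0.4622427  -0.29702669  0.30578116] 0.08496400498456042 [[0.001, -0.41, 0.912], [-0.001, 0.912, 0.41], [-1.0, -0.001, 0.0]]
```

View pics/w9.png

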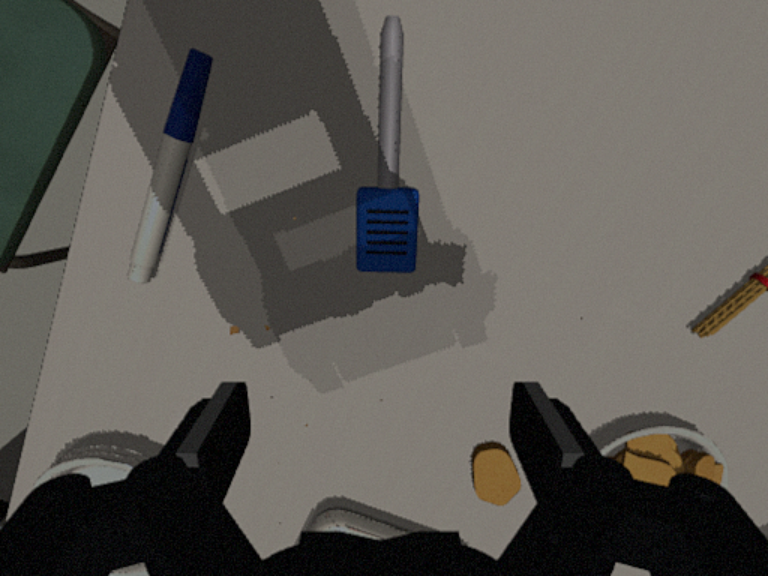

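Run:
```python
import pickle
from h import *
p,im,s=pickle.load(open('w9.pkl','rb'))
hsv=cv2.cvtColor(im,cv2.COLOR_RGB2HSV)
m=cv2.inRange(hsv,(105,120,40),(130,255,255)); m[:, :215]=0; m[:,300:]=0; m[:110]=0;m[200:]=0
m=cv2.morphologyEx(m,cv2.MORPH_CLOSE,np.ones((7,7),np.uint8))
c=max(cv2.findContours(m,cv2.RETR_EXTERNAL,cv2.CHAIN_APPROX_NONE)[0],key=cv2.contourArea)
r=cv2.minAreaRect(c);print(r)
B=cv2.boxPoints(r);W=np.array([onz(p,*b,.010)[:2] for b in B]);T=s['tool_rot'];P=s['position']
print('sizes',[np.linalg.norm(W[i]-W[i-1]).round(4) for i in range(4)]); C=W.mean(0)
tip=onz(p,(393+.5)/1.5-.5,(15+.5)/1.5-.5,.006)[:2]
# rod centreline points
for (u,v) in [(392,40),(390.5,100),(389.5,160)]:
    X=onz(p,(u+.5)/1.5-.5,(v+.5)/1.5-.5,.012)[:2];print('rod',X.round(4),(T.T@(np.r_[X,0]-P))[1:].round(4))
d=tip-C;print('handle',C,'tip',tip,'len',np.linalg.norm(d),'ang',np.degrees(np.arctan2(d[1],d[0]))-90)
D=np.r_[C,.006]-P;print('handle in tool',(T.T@D).round(4),'tool yaw',np.degrees(np.arctan2(T[1,2],T[0,2])))
cv2.imwrite('pics/z9.png',cv2.resize(im[0:190,220:300,::-1],None,fx=4,fy=3.1*1,interpolation=cv2.INTER_CUBIC))
gray=cv2.cvtColor(im,cv2.COLOR_RGB2GRAY)
for v in (20,40,60,80,100): print(v,gray[v,245:280])
```

```text
((258.0, 153.0), (56.0, 40.0), 90.0)
sizes [np.float64(0.0495), np.float64(0.0339), np.float64(0.0495), np.float64(0.036)]
rod [ 0.4153 -0.1766] [0.1294 0.0064]
rod [ 0.4264 -0.2025] [0.1012 0.0059]
rod [ 0.4386 -0.2305] [0.0707 0.0056]
handle [ 0.4541222  -0.26728565] tip [ 0.41075303 -0.16506731] len 0.11103815757969918 ang 22.990528484838094
handle in tool [0.2998 0.0308 0.0047] tool yaw 24.200637947883376
20 [126 123 125 124 125 120 123 123 133  84  60  78  88  98 108 111 125 122
 115 110  99  97  74 101 121 125 119 126 124 121 123 123 123 125 120]
40 [110 106 107 105 123 122 127 131  89  54  71  72  78  92  98 106 110 108
 118 111  70  72  73  91 124 124 123 123 125 126 125 122 119 123 126]
60 [106 108 106 107 106 112 111  99  63  58  72  80  91  98 107 112 114 107
  97  92  80  74  61  97 112 124 122 127 117 126 119 120 125 125 123]
80 [ 75  81 100 112 107 110 112  73  56  74  79  87  94 106 111 119 114 103
  96  67  62  52  98 111 107 110 109 108 110 106 105 115 121 126 123]
100 [ 66  60  60  65  59  61  65  49  41  59  77  99 104 109 124 119 113  96
  65  60  62  76 104 113 106 109 110 103 106 112 110 110 109 106 109]
```

Spindle: handle at (0.454, -0.267), handle 50x35 mm, length to tip 111 mm (matches), yaw about 23.2°. I'll align and descend over the handle.

```bash
python3 -m inch '[[-1,[0,0.5,0.08],0.2],[-1,[0,0.52,0.09],0],[-1,[1,0,0],0],[-1,[1,0,0],0],[-1,[1,0,0],0],[-1,[0.3,0,0],0],[-1,[0,0,0],0],[-1,[0,0,0],0]]'
python3 - <<'E'
from h import *
s=env.observe();p=optics.camera_params('wrist');im=optics.get_image('wrist')
import pickle;pickle.dump((p,im,s),open('w10.pkl','wb'))
print(env.tips_ahead,s['position'],s['grip_width'],s['tool_rot'].round(3).tolist());cv2.imwrite('pics/w10.png',cv2.resize(im[:,:,::-1],None,fx=1.5,fy=1.5))
E
```

```text
time_s: 12.03
position: [0.4546, -0.2679, 0.207]
tool_rot: [[0.001, -0.393, 0.92], [-0.001, 0.92, 0.393], [-1.0, -0.001, 0.0]]
ft_force: [-0.2, -0.2, 0.9]
grip_width: 0.0859
0.1734 [ 0.45456324 -0.26786934  0.20695542] 0.08585091622375715 [[0.001, -0.393, 0.92], [-0.001, 0.92, 0.393], [-1.0, -0.001, 0.0]]
```

View pics/w10.png

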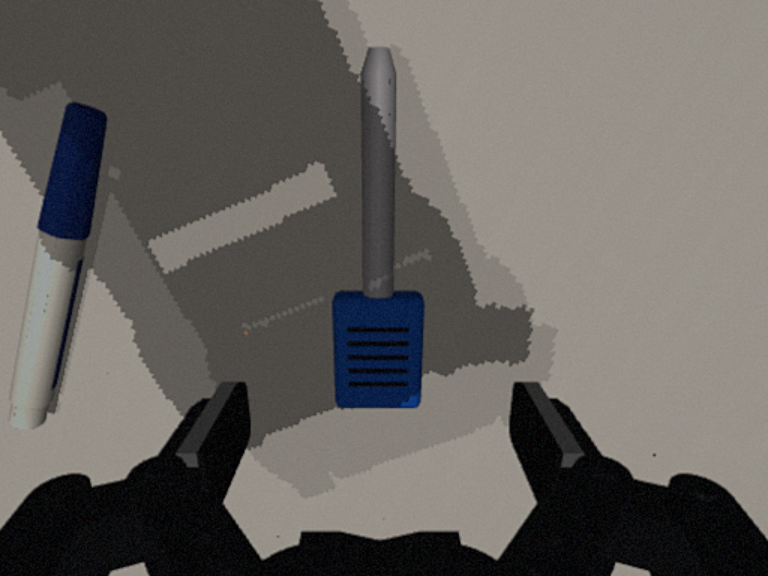

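```bash
python3 - <<'E'
import pickle
from h import *
p,im,s=pickle.load(open('w10.pkl','rb'));T=s['tool_rot'];P=s['position']
for n,u,v,z in [('shoulder',378,293,.010),('back',378,406,.010),('tip',378,48,.006),('L',333,350,.010),('R',424,350,.010)]:
    X=onz(p,(u+.5)/1.5-.5,(v+.5)/1.5-.5,z);print(n,(T.T@(X-P))[1:].round(4))
E
python3 -m inch '[[-1,[0.6,0,0],0],[-1,[0.45,0,0],0],[-1,[0,0,0],0],[-1,[0,0,0],0],[0.2,[0,0,0],0],[1,[0,0,0],0],[1,[0,0,0],0],[1,[0,0,0],0]]' 60
python3 -m inch '[[1,[0,0,0],0],[1,[0,0,0],0],[1,[0,0,0],0],[1,[0,0,0],0],[1,[0,0,0],0],[1,[0,0,0],0],[1,[0,0,0],0],[1,[0,0,0],0]]' 60
```

```text
shoulder [ 0.0271 -0.0004]
back [-0.0228 -0.0005]
tip [ 0.1113 -0.0004]
L [ 0.003  -0.0184]
R [0.003  0.0179]
time_s: 12.75
position: [0.4542, -0.2678, 0.1753]
tool_rot: [[0.001, -0.393, 0.92], [-0.001, 0.92, 0.393], [-1.0, -0.001, 0.0]]
ft_force: [-0.5, 0.0, -0.4]
grip_width: 0.0389
time_s: 13.42
position: [0.4543, -0.2678, 0.1755]
tool_rot: [[0.001, -0.393, 0.92], [-0.001, 0.92, 0.393], [-1.0, -0.001, 0.001]]
ft_force: [-0.6, 1.4, 6.3]
grip_width: 0.0343
```

```bash
python3 - <<'E'
import pickle
from h import *
p,im,s=pickle.load(open('w8.pkl','rb'))
C=np.array([.6277,.0295]);a=np.radians(24.2);ex=np.array([np.cos(a),np.sin(a)]);ey=np.array([-np.sin(a),np.cos(a)])
def hf(u,v,z):
    X=onz(p,(u+.5)/1.5-.5,(v+.5)/1.5-.5,z)[:2]-C; return np.round([X@ex,X@ey],3)
for n,u,v,z in [('pile',700,245,.04),('pile',625,340,.04),('pile',590,400,.04),('pile',545,480,.04),('pile',490,530,.02),('board',370,345,.01),('board',535,340,.01),('board',485,430,.01),('ties',355,402,.014),('roll2',572,105,.046),
 ('greyL',309,60,.064),('greyR',452,60,.064),('orL',315,190,.064),('orR',447,190,.064)]:
    print(n,hf(u,v,z))
gm=cv2.imread('pics/w8.png');cv2.imwrite('pics/z8.png',cv2.resize(cv2.convertScaleAbs(gm[40:205,255:470],alpha=1.7),None,fx=3.5,fy=3.5,interpolation=cv2.INTER_CUBIC))
E
python3 -m inch '[[1,[-0.3,0,0],0],[1,[-0.7,0,0],0],[1,[-1,0,0],0],[1,[-1,0,0],0],[1,[-0.6,0,0],0],[1,[0,0,0],0],[1,[0,0,0],0],[1,[0,0,0],0]]' 60
python3 - <<'E'
from h import *
s=env.observe();p=optics.camera_params('wrist');im=optics.get_image('wrist')
import pickle;pickle.dump((p,im,s),open('w11.pkl','wb'))
print(s['position'],s['grip_width']);cv2.imwrite('pics/w11.png',cv2.resize(im[:,:,::-1],None,fx=1.5,fy=1.5))
E
```

```text
pile [ 0.188 -0.068]
pile [ 0.154 -0.129]
pile [ 0.139 -0.172]
pile [ 0.116 -0.238]
pile [ 0.087 -0.305]
board [-0.008 -0.146]
board [ 0.108 -0.143]
board [ 0.079 -0.218]
ties [-0.019 -0.19 ]
roll2 [0.1   0.009]
greyL [-0.033  0.028]
greyR [0.034 0.028]
orL [-0.034 -0.032]
orR [ 0.034 -0.032]
time_s: 14.08
position: [0.4539, -0.2675, 0.2819]
tool_rot: [[-0.001, -0.393, 0.92], [0.001, 0.92, 0.393], [-1.0, 0.002, -0.001]]
ft_force: [0.1, 0.3, -2.4]
grip_width: 0.0339
[ 0.45387406 -0.26745068  0.28187997] 0.033914011020078995
```

View pics/w11.png

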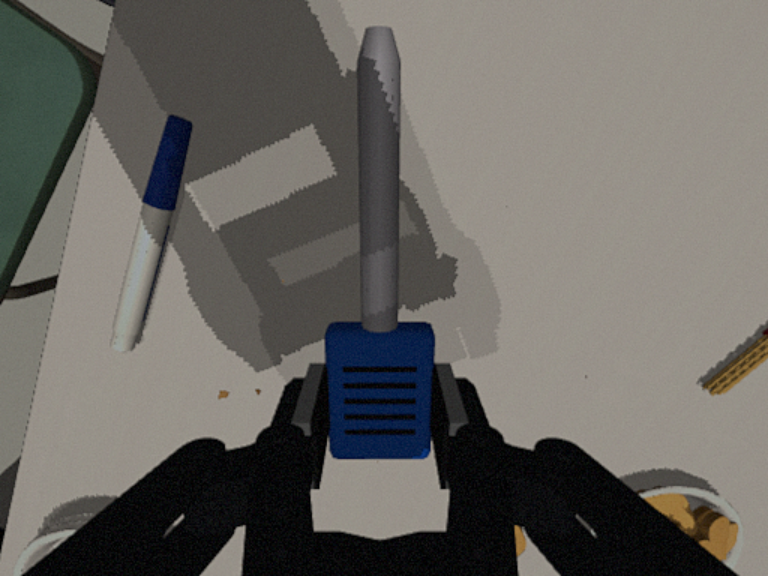

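View pics/z8.png

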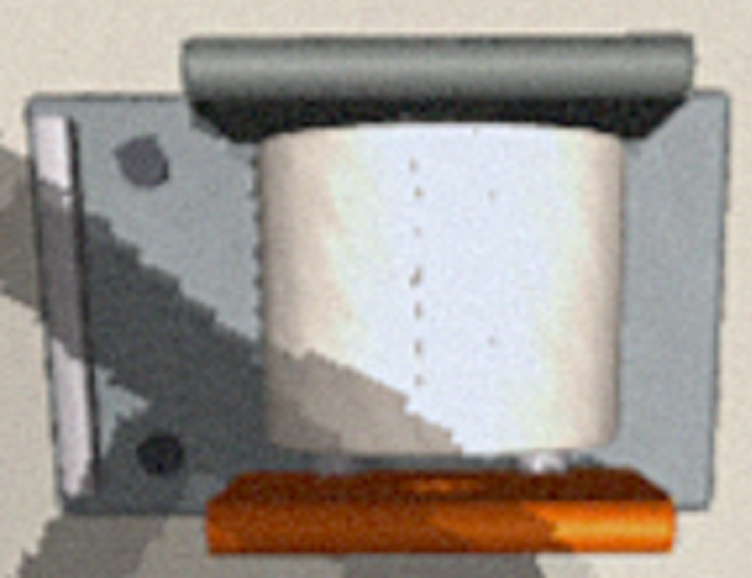

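Run:
```python
import pickle
from h import *
p,im,s=pickle.load(open('w11.pkl','rb'));T=s['tool_rot'];P=s['position']
cv2.imwrite('pics/z11.png',cv2.resize(cv2.convertScaleAbs(im[10:320,210:300,::-1],alpha=1.8),None,fx=6,fy=1.9,interpolation=cv2.INTER_CUBIC))
for n,t in [('tip',[.1695,.1113,-.0004]),('tip+4deg up',[.1695-.006,.1113,-.0004]),('shtop',[.1655,.0271,-.0004]),('back',[.1655,-.0228,-.0004])]:
    print(n,(proj(p,P+T@np.array(t))*1.5).round(1))
g=cv2.cvtColor(im,cv2.COLOR_RGB2GRAY).astype(int)
for v in (22,30,40,60,90,120,150,180,200): print(v,g[v,232:275])
```

```text
tip [377.3  26.9]
tip+4deg up [377.2  21.7]
shtop [377.5 325.6]
back [377.6 456.1]
22 [128 122 129 130 142 150 146 146 146 153 131  83  66  74  81  90  92 101
 109 109 115 110 110 114 113 107 105  94  86  77 135 152 148 148 143 147
 146 147 144 142 146 145 147]
30 [127 126 125 127 126 129 132 140 111  65  66  78  86  90  91 102 109 108
 109 116 121 122 119 119 115 116 109 105  97  94  91  60 133 151 149 147
 146 145 150 143 145 150 146]
40 [128 127 130 128 130 125  70  41  55  53  51  54  54  59  59  58  57  81
  81 116 128 130 124 122 122 119 113 109 112 104  93  90  86  70  74 136
 152 146 145 150 145 144 147]
60 [ 75  75  73  71  76  79  54  49  48  48  58  60  56  61  62  65  69  67
  71  68  71  69  93  92 115 122 111 106 108 103  95  91  80  74  64 130
 151 146 147 147 147 146 151]
90 [ 72  71  72  73  69  75  59  44  48  56  58  61  59  62  66  65  69  68
  64  70  71  68  74  65  64  69  65  63  63  59  53  56  60  37  71 122
 134 128 128 130 129 130 130]
120 [ 73  73  73  75  72  78  73  54  56  59  56  61  65  61  64  61  70  70
  73  73  74  67  70  68  67  66  67  67  61  57  56  54  52  47  61  94
  95 125 127 127 130 126 128]
150 [85 89 80 88 95 93 98 83 52 52 57 58 60 64 60 68 67 74 69 72 78 77 68 69
 63 66 62 63 62 64 59 47 48 49 87 98 95 95 99 88 98 92 90]
180 [74 78 78 71 77 72 74 80 52 52 70 67 72 73 77 86 88 88 88 86 92 90 84 90
 82 80 83 76 70 70 60 58 54 56 68 79 74 71 78 73 76 69 73]
200 [75 71 73 80 74 77 76 75 62 62 66 74 71 76 77 85 86 86 84 89 90 94 92 84
 82 85 78 77 70 72 66 57 50 60 77 77 70 79 77 78 77 75 74]
```

View pics/z11.png

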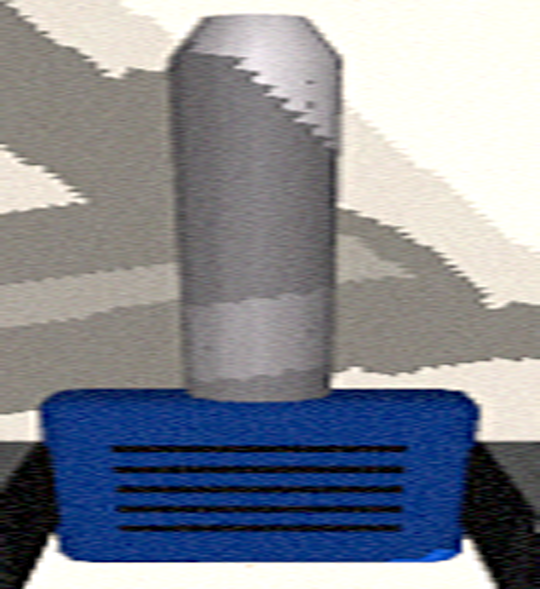

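The spindle is held level: the tip is predicted at row 27 and seen at about 27, and the rod is parallel to the tool y. I'll move to the pre-insertion spot in front of the orange cheek, still high.

```bash
python3 -m inch '[[1,[0,0,0],-0.21],[1,[0,0.07,0.5],0],[1,[0,0.13,0.95],0],[1,[0,0.13,0.95],0],[1,[0,0.13,0.95],0],[1,[0,0.13,0.95],0],[1,[0,0.13,0.95],0],[1,[0,0.13,0.95],0]]' 60
python3 -m inch '[[1,[0,0.13,0.95],0],[1,[0,0.13,0.95],0],[1,[0,0.13,0.95],0],[1,[0,0.07,0.29],0],[1,[0,0,0],0],[1,[0,0,0],0],[1,[0,0,0],0],[1,[0,0,0],0]]' 60
python3 - <<'E'
from h import *
s=env.observe();p=optics.camera_params('wrist');im=optics.get_image('wrist')
import pickle;pickle.dump((p,im,s),open('w12.pkl','wb'))
print(s['position'],s['grip_width'],s['tool_rot'].round(3).tolist());cv2.imwrite('pics/w12.png',cv2.resize(im[:,:,::-1],None,fx=1.5,fy=1.5))
E
```

```text
time_s: 14.8
position: [0.6145, -0.1673, 0.2814]
tool_rot: [[-0.002, -0.41, 0.912], [0.001, 0.912, 0.41], [-1.0, 0.002, -0.001]]
ft_force: [0.6, -0.4, -1.3]
grip_width: 0.034
time_s: 15.47
position: [0.6929, -0.1182, 0.2826]
tool_rot: [[-0.001, -0.408, 0.913], [0.0, 0.913, 0.408], [-1.0, 0.0, -0.001]]
ft_force: [-0.8, -1.2, -1.2]
grip_width: 0.0342
[ 0.69290404 -0.1181653   0.28262414] 0.03416888942609653 [[-0.001, -0.408, 0.913], [0.0, 0.913, 0.408], [-1.0, 0.0, -0.001]]
```

View pics/w12.png

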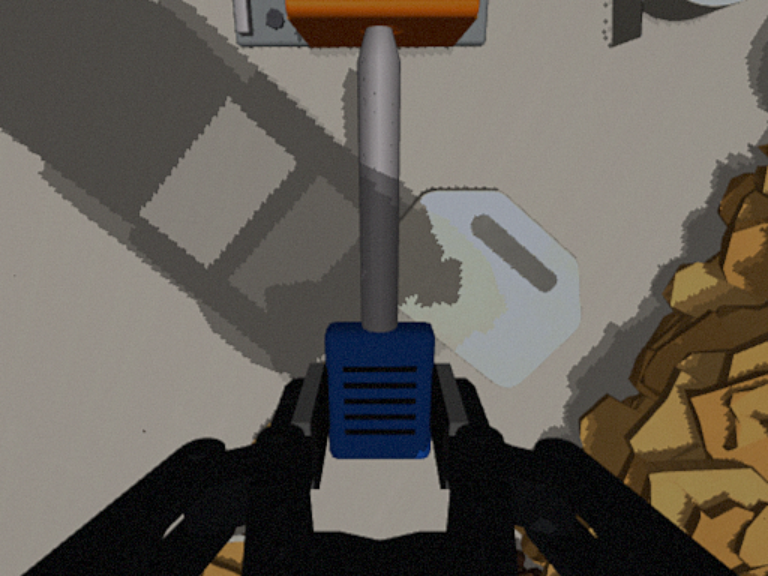

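Run:
```python
import pickle
from h import *
p,im,s=pickle.load(open('w12.pkl','rb'))
cv2.imwrite('pics/z12.png',cv2.resize(cv2.convertScaleAbs(im[0:60,150:335,::-1],alpha=1.5),None,fx=4.3,fy=8,interpolation=cv2.INTER_CUBIC))
hsv=cv2.cvtColor(im,cv2.COLOR_RGB2HSV);m=cv2.inRange(hsv,(3,150,60),(20,255,255))
for v in (0,2,4,6,8,10,12,14,16): 
    c=np.where(m[v,180:330])[0]+180; print(v,c.min(),c.max(),(c.min()+c.max())/2)
g=cv2.cvtColor(im,cv2.COLOR_RGB2GRAY).astype(int)
# base lower edge rows
for u in (165,175,185,195,300,310,315,320): print(u,g[22:36,u])
```

```text
0 190 319 254.5
2 190 319 254.5
4 191 318 254.5
6 191 318 254.5
8 191 317 254.0
10 192 317 254.5
12 192 317 254.5
14 252 277 264.5
16 218 261 239.5
165 [ 39  44  92 115 108 107  95  82  46 100 143 150 145 147]
175 [110 111 107 111 108 101  96  76  48 121 142 143 147 143]
185 [110 108 109 106 108 104  89  78  40 111 145 149 147 142]
195 [112 108 112 112 108 103  96  74  38 127 145 141 143 146]
300 [ 32  31  33  27  31  28  37  30  15 120 135 131 123 127]
310 [117 115 114 116 113  98  87  59  61 110 140 148 144 143]
315 [112 109 111 108 114 106  88  53  58 120 145 147 144 148]
320 [105 113 111 114 111 104  80  53  65 129 151 145 145 146]
```

View pics/z12.png

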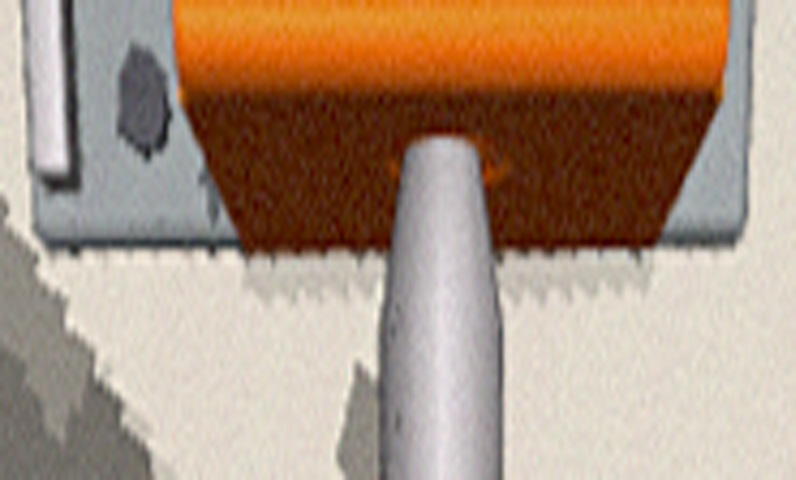

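The cheek centre is 1.0 mm to tool +z of the rod and the holder is about 0.25° more turned. I'll correct both and lower to the eye height (TCP z 0.2085).

```bash
python3 -m inch '[[1,[0,0,0.05],-0.05],[1,[0.6,0,0],0],[1,[0.8,0,0],0],[1,[0.7,0,0],0],[1,[0.37,0,0],0],[1,[0,0,0],0],[1,[0,0,0],0],[1,[0,0,0],0]]' 60
python3 - <<'E'
from h import *
s=env.observe();p=optics.camera_params('wrist');im=optics.get_image('wrist')
import pickle;pickle.dump((p,im,s),open('w13.pkl','wb'))
print(s['position'],s['grip_width'],s['tool_rot'].round(3).tolist());cv2.imwrite('pics/w13.png',cv2.resize(im[:,:,::-1],None,fx=1.5,fy=1.5))
sc=optics.get_image('scene')[:,:,::-1]; cv2.imwrite('pics/s13.png',cv2.resize(sc[140:240,260:390],None,fx=6,fy=6,interpolation=cv2.INTER_CUBIC))
E
```

```text
time_s: 16.18
position: [0.6954, -0.1167, 0.2102]
tool_rot: [[0.002, -0.413, 0.911], [-0.001, 0.911, 0.413], [-1.0, -0.002, 0.002]]
ft_force: [0.0, -1.3, -1.4]
grip_width: 0.0344
[ 0.69537991 -0.11672268  0.210176  ] 0.03440226101041904 [[0.002, -0.413, 0.911], [-0.001, 0.911, 0.413], [-1.0, -0.002, 0.002]]
```

View pics/w13.png

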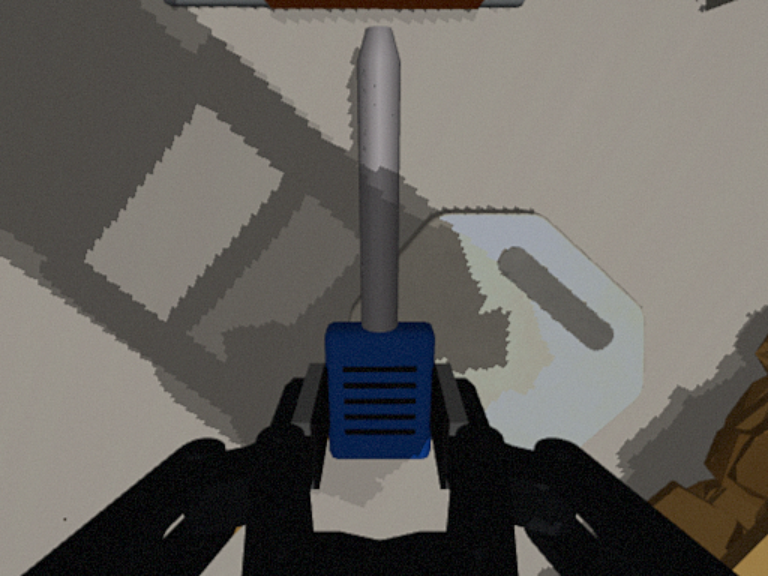

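View pics/s13.png

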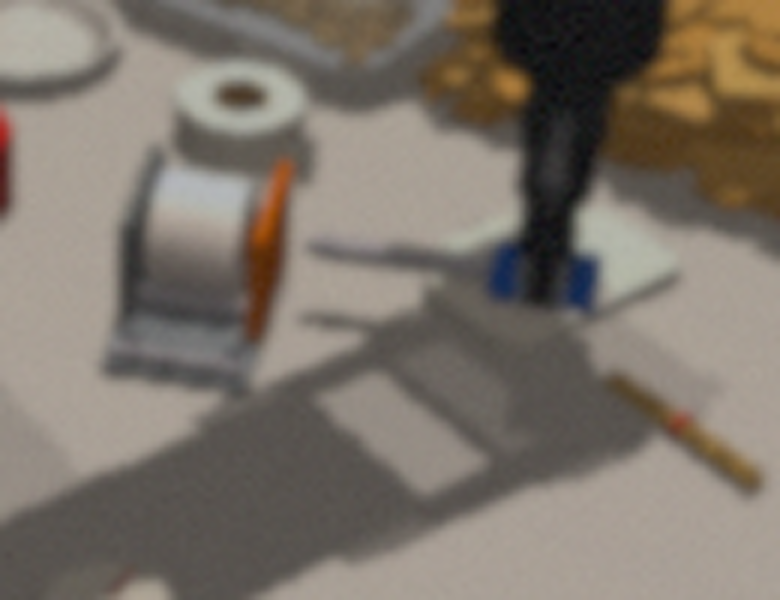

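```bash
python3 -m inch '[[1,[0.05,0,-0.04],0],[1,[0,0,0],0],[1,[0,0,0],0],[1,[0,0,0],0],[1,[0,0,0],0],[1,[0,0,0],0],[1,[0,0,0],0],[1,[0,0,0],0]]' 60
python3 - <<'E'
from h import *
s=env.observe();p=optics.camera_params('wrist');im=optics.get_image('wrist')
import pickle;pickle.dump((p,im,s),open('w14.pkl','wb'))
print(s['position'],s['tool_rot'].round(4).tolist(),s['q'].round(2))
hsv=cv2.cvtColor(im,cv2.COLOR_RGB2HSV);m=cv2.inRange(hsv,(3,130,30),(20,255,255))
for v in range(0,5):
    c=np.where(m[v,150:350])[0]+150; print(v,c.min() if len(c) else None,c.max() if len(c) else None)
g=cv2.cvtColor(im,cv2.COLOR_RGB2GRAY).astype(int)
for v in (24,40,80): print(v,g[v,235:272])
cv2.imwrite('pics/z14.png',cv2.resize(cv2.convertScaleAbs(im[0:40,100:360,::-1],alpha=1.6),None,fx=3,fy=10,interpolation=cv2.INTER_CUBIC))
T=s['tool_rot'];P=s['position']
E
```

```text
time_s: 16.95
position: [0.694, -0.117, 0.207]
tool_rot: [[0.0, -0.413, 0.911], [0.0, 0.911, 0.413], [-1.0, -0.0, 0.0]]
ft_force: [0.3, 0.3, -0.5]
grip_width: 0.0344
[ 0.69397584 -0.11702645  0.20703006] [[0.0, -0.4134, 0.9106], [0.0, 0.9106, 0.4134], [-1.0, -0.0, 0.0]] [-19.18  46.87  61.1    0.    72.03 -43.6 ]
0 180 326
1 181 325
2 181 325
3 182 324
4 182 323
24 [153 153 150 149 150 151 159  95  63  80 100  96 108 113 123 128 128 137
 128 132 132 131 128 116 113 103  90  97 142 152 150 147 146 143 149 152
 147]
40 [149 159 110  61  68  84  92  96 103 108 115 123 124 133 131 141 148 156
 155 148 146 140 138 131 127 121 118 107 101 100  85  76 137 152 147 147
 150]
80 [ 90  93  96  68  60  76  87  93 102 107 118 121 130 135 138 142 150 152
 153 150 144 138 142 128 129 124 116 110 103  97  79  86 139 152 153 152
 151]
```

View pics/z14.png

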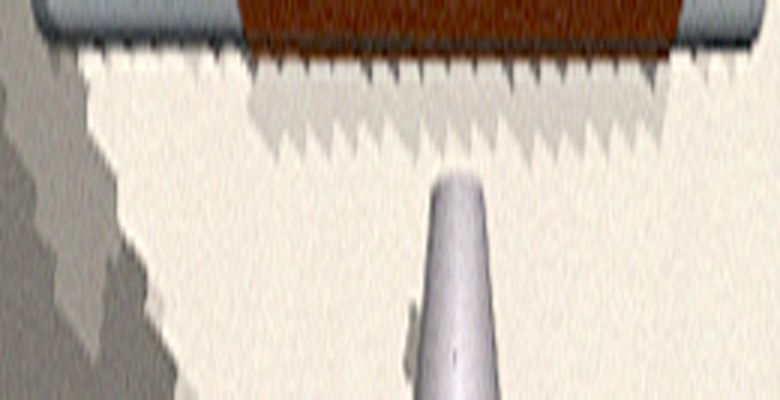

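Settled: the cheek centre and rod agree within 0.4 mm and the base edge is parallel to the tool. I'll raise 1.5 mm and begin the insertion.

```bash
python3 -m inch '[[1,[-0.05,0,0.01],0],[1,[0,0,0],0],[1,[0,0,0],0],[1,[0,0.2,0],0],[1,[0,0.3,0],0],[1,[0,0.2,0],0],[1,[0,0,0],0],[1,[0,0,0],0]]' 60
python3 - <<'E'
from h import *
s=env.observe();p=optics.camera_params('wrist');im=optics.get_image('wrist')
print(s['position'],s['tool_rot'].round(4).tolist(),s['ft_force'].round(2))
cv2.imwrite('pics/w15.png',cv2.resize(im[:,:,::-1],None,fx=1.5,fy=1.5))
sc=optics.get_image('scene')[:,:,::-1]; cv2.imwrite('pics/s15.png',cv2.resize(sc[140:240,260:390],None,fx=6,fy=6,interpolation=cv2.INTER_CUBIC))
E
```

```text
time_s: 17.67
position: [0.6854, -0.0971, 0.2087]
tool_rot: [[-0.0, -0.414, 0.91], [-0.0, 0.91, 0.414], [-1.0, -0.0, -0.0]]
ft_force: [0.6, 0.5, -1.9]
grip_width: 0.034
[ 0.68544563 -0.09708549  0.2086708 ] [[-0.0, -0.4141, 0.9102], [-0.0, 0.9102, 0.4141], [-1.0, -0.0, -0.0]] [ 0.62  0.5  -1.92]
```

View pics/w15.png

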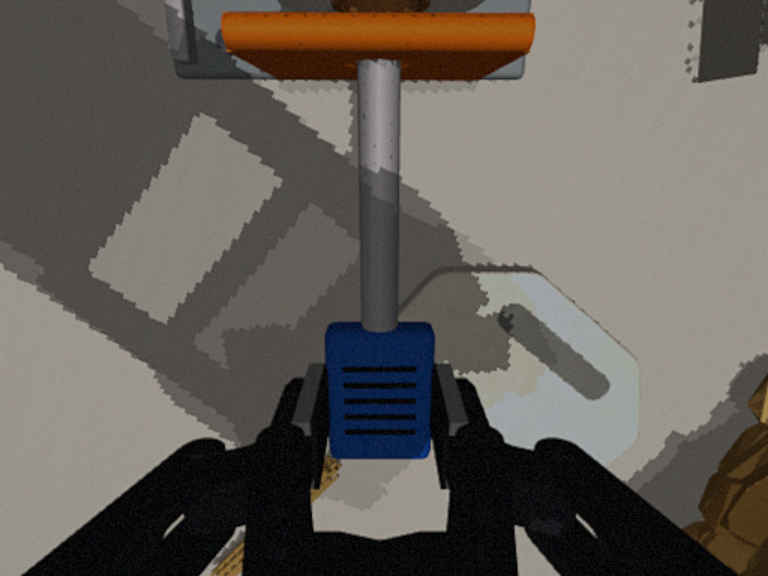

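View pics/s15.png

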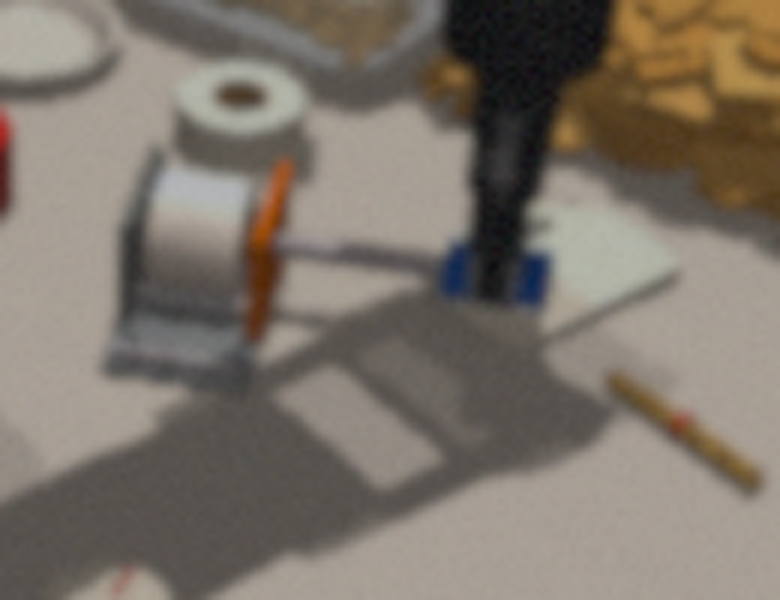

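The tip is in the orange eye, with the rod and cheek centre both at column 379 and no contact force. Continuing.

```bash
python3 -m inch '[[1,[0,0.2,0],0],[1,[0,0.3,0],0],[1,[0,0.3,0],0],[1,[0,0.3,0],0],[1,[0,0.2,0],0],[1,[0,0,0],0],[1,[0,0,0],0],[1,[0,0,0],0]]' 60
python3 - <<'E'
from h import *
s=env.observe();p=optics.camera_params('wrist');im=optics.get_image('wrist')
print(s['position'],s['tool_rot'].round(4).tolist(),s['ft_force'].round(2),s['wrist_torque'].round(2))
cv2.imwrite('pics/w16.png',cv2.resize(im[:,:,::-1],None,fx=1.5,fy=1.5))
E
```

```text
time_s: 18.43
position: [0.6695, -0.0624, 0.2086]
tool_rot: [[0.0, -0.413, 0.911], [-0.0, 0.911, 0.413], [-1.0, -0.0, 0.0]]
ft_force: [-0.3, 0.1, -2.6]
grip_width: 0.0342
[ 0.66953936 -0.06237436  0.20863231] [[0.0004, -0.4134, 0.9105], [-0.0003, 0.9105, 0.4134], [-1.0, -0.0004, 0.0002]] [-0.27  0.05 -2.56] [-0.06 -0.02 -0.  ]
```

View pics/w16.png

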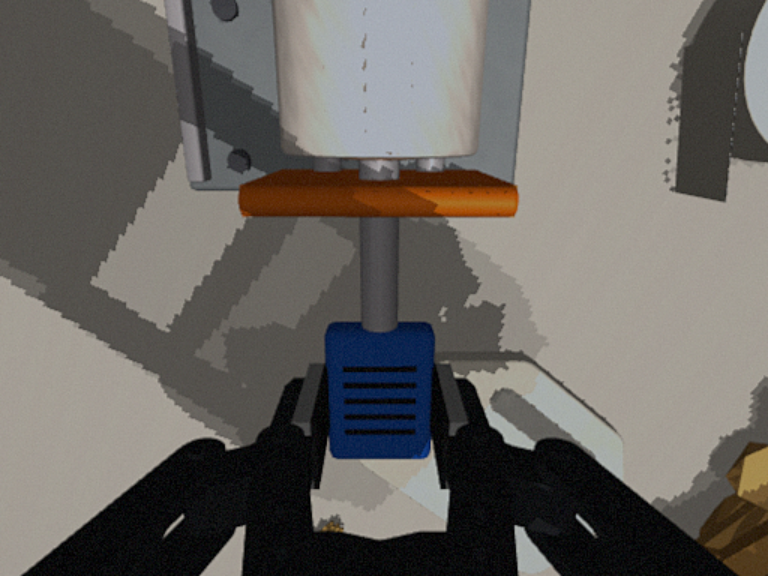

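```bash
python3 -m inch '[[1,[0,0.2,0],0],[1,[0,0.3,0],0],[1,[0,0.3,0],0],[1,[0,0.2,0],0],[1,[0,0.1,0],0],[1,[0,0,0],0],[1,[0,0,0],0],[1,[0,0,0],0]]' 60
python3 - <<'E'
from h import *
s=env.observe();p=optics.camera_params('wrist');im=optics.get_image('wrist')
print(s['position'],s['tool_rot'].round(4).tolist(),s['ft_force'].round(2),s['wrist_torque'].round(2))
cv2.imwrite('pics/w17.png',cv2.resize(im[:,:,::-1],None,fx=1.5,fy=1.5))
E
```

```text
time_s: 19.15
position: [0.6559, -0.0324, 0.2086]
tool_rot: [[0.0, -0.413, 0.911], [-0.0, 0.911, 0.413], [-1.0, -0.0, 0.0]]
ft_force: [0.0, 0.4, -1.0]
grip_width: 0.0345
[ 0.65589306 -0.03239077  0.20856654] [[0.0002, -0.4133, 0.9106], [-0.0002, 0.9106, 0.4133], [-1.0, -0.0002, 0.0002]] [ 0.05  0.44 -1.03] [-0.02 -0.02 -0.01]
```

View pics/w17.png

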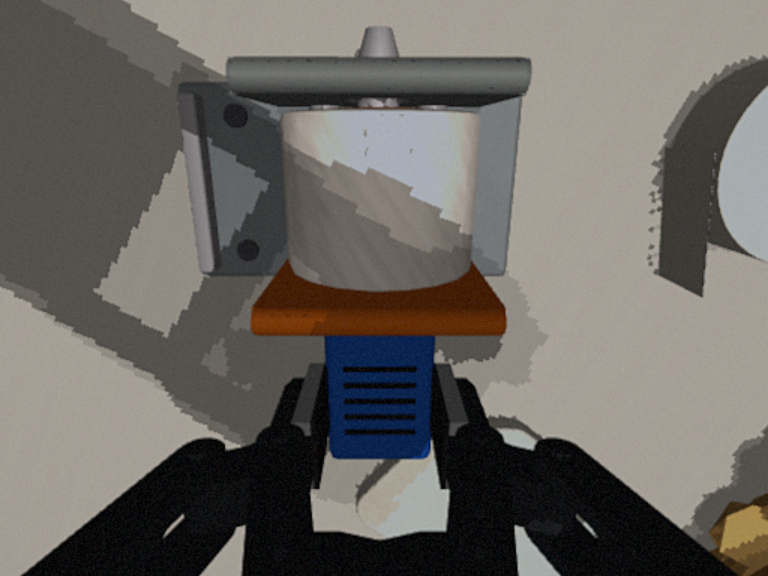

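The tip has emerged from the grey eye at (378,40), with about 6.5 mm left. I'll push slowly until it makes contact.

```bash
python3 -m inch '[[1,[0,0.06,0],0],[1,[0,0.06,0],0],[1,[0,0.05,0],0],[1,[0,0,0],0],[1,[0,0,0],0],[1,[0,0,0],0],[1,[0,0,0],0],[1,[0,0,0],0]]' 60
python3 -m inch '[[1,[0,0.03,0],0],[1,[0,0.02,0],0],[1,[0,0.01,0],0],[1,[0,0,0],0],[1,[0,0,0],0],[1,[0,0,0],0],[1,[0,0,0],0],[1,[0,0,0],0]]' 60
```

```text
time_s: 19.87
position: [0.6537, -0.0276, 0.2085]
tool_rot: [[0.0, -0.413, 0.911], [-0.0, 0.911, 0.413], [-1.0, -0.0, -0.0]]
ft_force: [0.4, 0.0, -1.3]
grip_width: 0.0338
time_s: 20.53
position: [0.6532, -0.0266, 0.2086]
tool_rot: [[0.001, -0.413, 0.911], [-0.001, 0.911, 0.413], [-1.0, -0.002, 0.0]]
ft_force: [2.0, -4.5, -2.0]
grip_width: 0.0341
```

Contact at about 5 N, right where expected (shoulder at y_h ≈ -35 mm). I'll press slightly more and look.

```bash
python3 -m inch '[[1,[0,0.03,0],0],[1,[0,0.02,0],0],[1,[0,0,0],0],[1,[0,0,0],0],[1,[0,0,0],0],[1,[0,0,0],0],[1,[0,0,0],0],[1,[0,0,0],0]]' 60
python3 - <<'E'
from h import *
im=optics.get_image('wrist')
cv2.imwrite('pics/w18.png',cv2.resize(im[:,:,::-1],None,fx=1.5,fy=1.5))
sc=optics.get_image('scene')[:,:,::-1]; cv2.imwrite('pics/s18.png',cv2.resize(sc[140:240,260:390],None,fx=6,fy=6,interpolation=cv2.INTER_CUBIC))
E
```

```text
time_s: 21.2
position: [0.6529, -0.0261, 0.2087]
tool_rot: [[0.002, -0.413, 0.911], [-0.003, 0.911, 0.413], [-1.0, -0.004, 0.001]]
ft_force: [4.3, -10.1, -4.3]
grip_width: 0.034
```

View pics/w18.png

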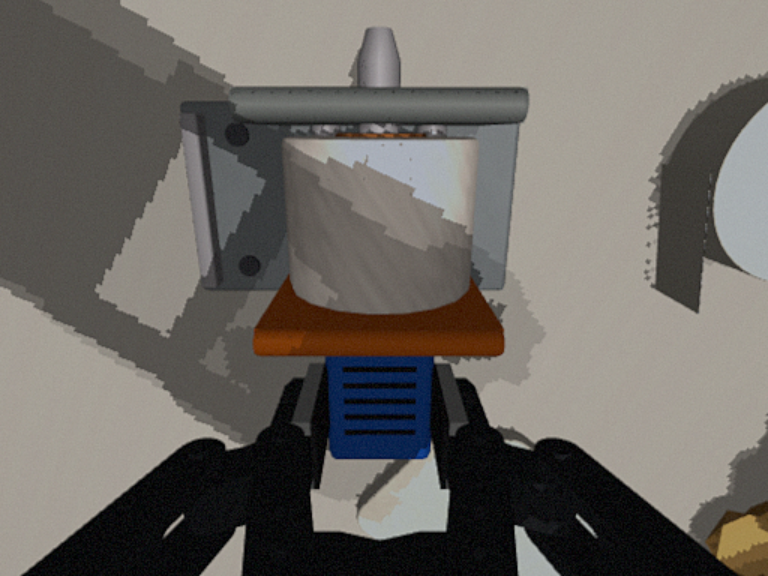

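View pics/s18.png

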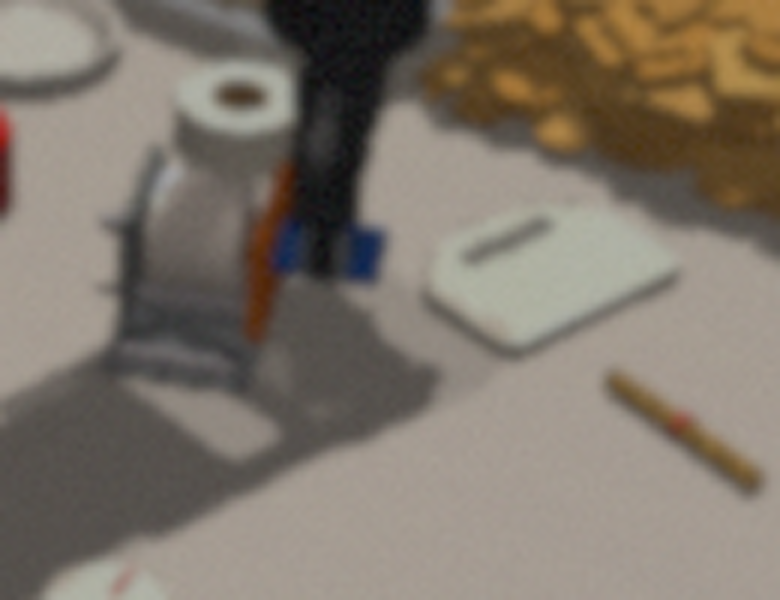

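Flush, at 11 N. Releasing and retreating upward.

```bash
python3 -m inch '[[0.2,[0,0,0],0],[-0.5,[0,0,0],0],[-1,[0,0,0],0],[-1,[0,0,0],0],[-1,[0,0,0],0],[-1,[0,0,0],0],[-1,[0,0,0],0],[-1,[0,0,0],0]]' 20
python3 -m inch '[[-1,[-0.3,0,0],0],[-1,[-0.8,0,0],0],[-1,[-1,0,0],0],[-1,[-1,0,0],0],[-1,[-1,0,0],0],[-1,[-0.3,-0.8,0],0],[-1,[0,-1,0],0],[-1,[0,-0.6,0],0]]'
python3 -m inch '[[-1,[0,0,0],0],[-1,[0,0,0],0],[-1,[0,0,0],0],[-1,[0,0,0],0],[-1,[0,0,0],0],[-1,[0,0,0],0],[-1,[0,0,0],0],[-1,[0,0,0],0]]'
python3 - <<'E'
from h import *
im=optics.get_image('wrist')
import pickle;pickle.dump((optics.camera_params('wrist'),im,env.observe()),open('w19.pkl','wb'))
cv2.imwrite('pics/w19.png',cv2.resize(im[:,:,::-1],None,fx=1.5,fy=1.5))
cv2.imwrite('pics/z19.png',cv2.resize(cv2.convertScaleAbs(im[20:200,160:340,::-1],alpha=1.6),None,fx=3.3,fy=3.3,interpolation=cv2.INTER_CUBIC))
sc=optics.get_image('scene')[:,:,::-1]; cv2.imwrite('pics/s19.png',cv2.resize(sc[120:300,150:390],None,fx=3.3,fy=3.3,interpolation=cv2.INTER_CUBIC))
E
```

```text
time_s: 21.97
position: [0.6523, -0.0244, 0.2086]
tool_rot: [[0.0, -0.414, 0.91], [0.0, 0.91, 0.414], [-1.0, 0.0, 0.0]]
ft_force: [0.5, -0.1, -0.1]
grip_width: 0.0855
time_s: 22.63
position: [0.6825, -0.0918, 0.3426]
tool_rot: [[0.003, -0.413, 0.911], [-0.001, 0.911, 0.413], [-1.0, -0.003, 0.002]]
ft_force: [-0.2, -0.3, 0.1]
grip_width: 0.0854
time_s: 23.3
position: [0.682, -0.0898, 0.3406]
tool_rot: [[0.0, -0.414, 0.91], [-0.0, 0.91, 0.414], [-1.0, -0.0, 0.0]]
ft_force: [0.3, -0.4, 0.4]
grip_width: 0.0853
```

View pics/z19.png

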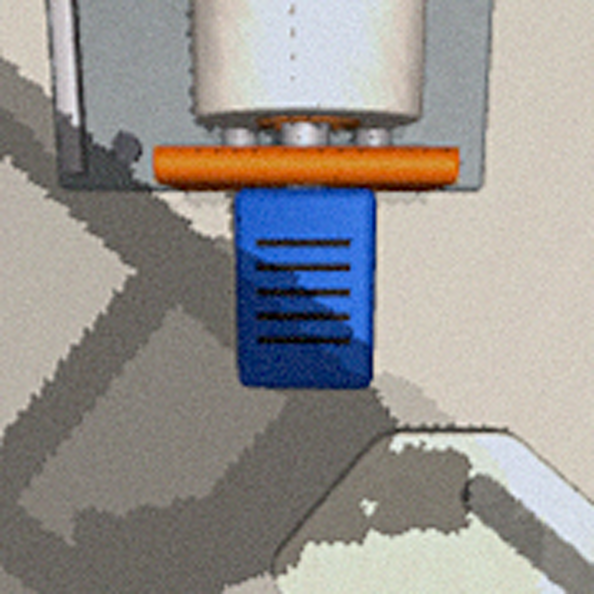

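View pics/s19.png

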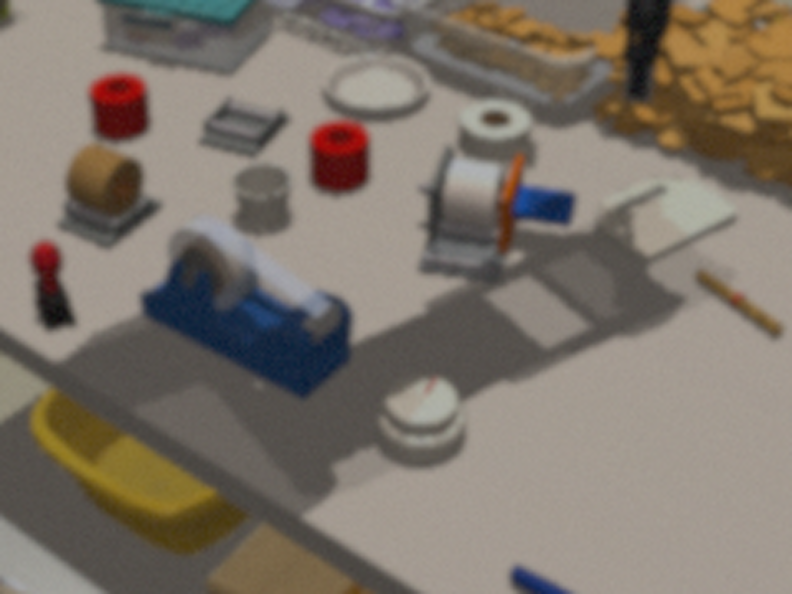

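The blue handle sits flush against the orange cheek with no visible gap. The roll is on its bars, the brown roll and bystanders are in place, and the arm is clear. Handing in.

Run:
```python
from rig import env
print(env.close_job())
```

```text
the job is handed in; nothing more can be done
None
```

The white roll is loaded in the holder on the two support bars. The spindle is through the orange eye, the roll and the grey eye, with its blue handle against the orange cheek. I handed the job in at about 23.5 s, with the gripper open and well clear.

- **Seating:** pushing home gave contact at about 5 N, with the handle's end face at the orange cheek's outer face as expected, and I finished at about 11 N. The last wrist picture, after release, shows no gap between handle and cheek. The tip was seen sticking out past the grey cheek just before release.
- **Bystanders:** in the last scene picture the brown roll and the bystanders it covers look unmoved. I judged this by eye and did not measure it. The marker was only partly in that picture.
- **Readings that disagreed:**
  - Sizes measured with the wrist camera came out about 2.5% small.
  - Two early wrist views put the holder's centre about 4 mm apart along its y axis. A closer view settled this before I lowered the roll.
  - My holder estimate drawn over the top and scene pictures was off by 1 to 1.5 pixels (about 3 to 5 mm). I relied on the wrist camera, and the fit confirmed it.

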